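# Snap the retaining clip onto the tube rotator's spindle

### The arm

A 6-joint arm with a two-finger parallel gripper is mounted at the origin on a cart in front of the work surface, level with it; the furniture and walls round the work are solid. World frame = base frame: x ahead of the robot, y to its left, z up, the work surface at z = 0. Lengths are in m, angles in rad, forces in N, time in s.
With the tool pointing down it reaches from about 0.375 to 0.975 m from the base axis. Payload 3.8 kg.
Tool frame: the origin (TCP) lies midway between the tips of the shut fingers; the grasp point (between the pads) lies 19 mm behind it; x points along the fingers, y is the direction in which the jaws open and shut, and the axes are right-handed (so a half turn about x gives the same grasp; the last joint's range is limited). The gripper opens to 85 mm and grips with 20 to 120 N. Pads are 22 mm wide; open, the fingers measure 114 mm over their backs; the gripper's body (76 mm by 85 mm) begins 54 mm behind the grasp point. The pads swing forward as they close: fully open they stand 13 mm farther back than shut.
Start: joints at [-1.293, 0.264, 1.604, -0, 1.274, -0.037], TCP at [0.209, -0.642, 0.231] pointing down, gripper open.
Joint ranges: [-2.63, 2.63], [-0.94, 2.18], [0.31, 2.57], [-1.31, 4.45], [0, 2.66], [-2.55, 2.55]. Speed limits (rad/s): [2.57, 2.57, 3.14, 3.14, 3.14, 3.14].

### API

Orientations are given as a rotation vector (axis times angle).
In Python, from workcell import read_state, read_camera, get_calibration, finish_job gives the robot as it stands. The module is installed in compiled form; this text tells all that it offers.
- The arm moves only by the shell command python3 -m creep 'ROWS' [FORCE]. ROWS is JSON, a list of rows, each a list of 3 entries, a list of its own where there are three numbers: the closure in counts, from 0 (fully open) to 255 (shut), then the shift along the world's x, y, z in mm, then the turn about the world's z in rad. In form: [[hand, [tx, ty, tz], spin], ...]. A call has exactly 8 rows; each row shifts and turns the commanded pose from where the row before left it; what a row does not reach is not made up. A row lasts 1/12 s, in which the tool goes at most 41.7 mm and 7.16 degrees, less where a joint would pass 70% of its speed; a pose out of reach is approached as far as the arm can. A call is refused whole if a number of a shift passes 41.7 or a number of a turn 0.125, either way. A call with a gripper value outside its range is refused whole. The fingers move at their own pace and stop on an object; FORCE is the grip in N (left out, the last holds). Time passes only in rows, so rows that do not move let the fingers close, or fill a call up. It gives the time, the measured TCP pose, the force and the opening at its end, in the units of the state.
- read_state(): the state, without advancing time (a new reading comes with each control period).
- read_camera(name): name is "side" or "top"; returns (picture, depth): 384x512x3 uint8, blue, green, red; 384x512 float32, m along the optical axis (not along the pixel's ray), 0 where there is no reading.
- get_calibration(name): a dict with "K" (3x3 intrinsics, pixels), "eye" and "orientation" of the camera in the world. Camera axes: x right, y down, z forward; pixel columns grow to the right and rows downward; lengths in m; the calibration is good to about 2 mm. A picture is of the moment at which its call begins. get_calibration takes no time and is no camera call.
- finish_job(): hands the job in, once; it reports no verdict.
The state is a dict: "time": time; "q": joint angles; "joint_vel": joint speeds; "joint_torque": joint torques, N m; "tool_pos": TCP position; "tcp_rot": TCP orientation; "wrist_force": force on the tool from outside, world axes, zero at the start; "torque": the same for the moment, N m; "width": opening from 0.0 (shut) to 1.0 (fully open).
Only numpy, scipy, OpenCV 4.12 (cv2) and the standard library are available. Lean on these libraries where they do the work, as an engineer would, in place of code of your own. Each camera call takes 0.05 s, during which the arm holds its last target.

### The job

The blue tube wheel of the little rotator is on its leaning spindle but not yet secured. Lift the yellow retaining clip off the aluminium cover disc it lies on, without dragging the disc along, and push the clip sideways into the groove near the spindle's free end until it snaps fully home; then let go. Leave the beaker and the two jars where they stand, and do not shift the disc.

Things in the scene. Friction and masses are not known exactly. Their poses are not given: they have to be found in the camera images.
- clip: Yellow C-shaped spring clip, about 60 g, 6 mm thick, ring 24.8 mm inside, 39 mm outside. Origin: on the ring's axis, at the underside; x points out of the mouth, z up towards the lug's top. Behind the ring a neck 20 mm wide runs to x = -48 mm. Centre of mass near x = -24 mm. It starts lying level on the disc, underside 5 mm above the worktop, its lips near or over the disc's edge.
- clip_lug (a point): Centre of the top of the clip's upright finger lug, which one holds it by: at x = -40 mm, y = 0, z = 29 mm of the clip. The lug is 14 mm long in the clip's x, 12 mm wide in its y, and stands from z = 6 to 29 mm. Axes as the clip's.
- clip_mouth (a point): Narrowest point of the clip's mouth, x = 7.5 mm, mid-thickness: gap 19.5 mm. From there the lips flare out to x = 18 mm, y = -21 to 21 mm. The two jaws spring apart: a 24 mm shaft entering along the clip's x (coming in at the mouth) needs a push of about 8 to 12 N to snap through; the jaws then close behind it and the push rises steeply as the ring's back meets it.
- jaw_left (a joint): How far the clip's jaw on its +y side is sprung open, rad: 0 relaxed (and when snapped home), about 0.1 while the shaft passes the mouth
- jaw_right (a joint): The same for the jaw on the -y side
- wheel: Blue tube wheel, 124 mm across, with an aluminium hub 50 mm across; fixed. Origin: centre of the hub's upper face; z is the spindle's axis, out of the hub, up and towards the rotator's front, 30 degrees from vertical; y is level; x runs up along the wheel's face, away from the front. The wheel's face is 12 mm below the hub face; vial caps in it stay below the hub face.
- spindle_line (a point): A fixed point on the spindle's axis, 21 mm out from the hub face; axes as the wheel's. The steel spindle is adjustable in length: the flat top of its head stands 0 to 22 mm farther out than this point, differs from start to start and is not measured: find it by touch or sight. Friction (about 45 N) keeps it there.
- rotator: White base of the rotator, 150 x 124 mm, 30 mm high, with grey motor head; fixed. Origin: on the worktop, z up, front faces -x. The spindle, down from its top: head 40 mm in diameter, 8 mm thick; groove 24 mm in diameter, 9 mm wide; collar 40 mm. So in mid-groove the clip's underside (lug outward) is 15.5 mm below the head's top. The clip may go in from any side, its plane square to the axis.
- cover_disc: Flat loose aluminium cover disc under the clip, 78 mm across, 5 mm thick, 65 g. Origin: centre of its underside.
- beaker_100: Bystander: glass beaker, 57 mm across, 70 mm high. Origin: centre of its underside.
- jar_white: Bystander: sample jar with white lid, 58 mm across, 62 mm high. Origin: centre of its underside.
- jar_blue: Bystander: sample jar with blue lid, 54 mm across, 55 mm high. Origin: centre of its underside.
Mind the look-alikes: they are no part of the job. There is more than one size of the clip; the one meant has the size given above. Of the things that look like the rotator, take the one that is farthest to the robot's right at the start.

How it is judged:
On the way:
1. the clip is lifted clear of the disc (its ring 60 mm above the worktop) (height (world z) of clip above 0.06 m), for 0.1 s.
At the end, for the whole second after the job is handed in: The clip sits in the spindle's groove: its ring's axis within 2.5 mm of the spindle's axis in the wheel's x and y, its origin 2 to 31 mm above the hub face (the groove, wherever the spindle stands), square to the axis within 0.2 rad, both jaws closed again (under 0.06 rad), at rest and released (x of clip in the frame of wheel between -0.0025 and 0.0025 m and y of clip in the frame of wheel between -0.0025 and 0.0025 m and z of clip in the frame of wheel between 0.002 and 0.031 m and angle between the z axis of clip and the z axis of wheel, either way round below 0.2 rad and value of joint each of jaw_left, jaw_right below 0.06 rad and linear speed of clip below 0.02 m/s); the robot touches nothing.
It fails at once if the disc is shifted by more than 10 mm (distance of cover_disc from where it was at the start of the episode above 0.01 m).
It fails at once if the beaker is shifted by more than 20 mm (distance of beaker_100 from where it was at the start of the episode above 0.02 m).
It fails at once if the white-lidded jar is shifted by more than 20 mm (distance of jar_white from where it was at the start of the episode above 0.02 m).
It fails at once if the blue-lidded jar is shifted by more than 20 mm (distance of jar_blue from where it was at the start of the episode above 0.02 m).
It also fails if it takes over 46 s, if anything falls off the work surface, if the arm or the gripper's body presses on something with over 40 N, if the wrist force passes 120 N, or if a joint passes its speed limit or range.

## Working session

There is one attempt and no reset: what is moved stays moved. The work goes in short steps, Python scripts to look and compute and a shell command to move; the robot and the scene stay as the last step left them, time stands still between calls to the robot, and variables do not carry over. Pictures are saved under pics/ and viewed, and the job is handed in when it is done.

```bash
mkdir -p pics; ls; cat > h.py <<'E'
import numpy as np, cv2
from workcell import *
def snap(n,tag):
    im,d=read_camera(n); np.savez(f'pics/{tag}.npz',im=im,d=d); cv2.imwrite(f'pics/{tag}.png',im); return im,d
def pt(n,d,u,v,r=1):
    c=get_calibration(n);K=np.array(c['K']);
    w=d[int(v)-r:int(v)+r+1,int(u)-r:int(u)+r+1];w=w[w>0];z=np.median(w)
    return world(n,u,v,z)
def R(c):
    o=np.array(c['orientation'],float)
    return cv2.Rodrigues(o)[0] if o.size==3 else o.reshape(3,3)
def world(n,u,v,z):
    c=get_calibration(n);K=np.array(c['K'])
    p=np.array([(u-K[0,2])/K[0,0]*z,(v-K[1,2])/K[1,1]*z,z]); return R(c)@p+np.array(c['eye'])
def onplane(n,u,v,zp):
    c=get_calibration(n);e=np.array(c['eye']);p=world(n,u,v,1.0)-e
    return e+p*(zp-e[2])/p[2]
def proj(n,P):
    c=get_calibration(n);K=np.array(c['K']);p=R(c).T@(np.array(P)-np.array(c['eye']));p=K@p;return p[:2]/p[2]
E
python3 - <<'E'
from h import *
for n in('side','top'):
    snap(n,n+'0');print(get_calibration(n))
print(read_state())
E
```

```text
pics
{'K': array([[368.40544257,   0.        , 249.92369727],
       [  0.        , 368.40544257, 189.33391156],
       [  0.        ,   0.        ,   1.        ]]), 'eye': array([ 0.54707825, -0.80267138,  0.46027803]), 'orientation': array([-1.99319387e+00,  3.94881702e-04, -2.73516927e-02])}
{'K': array([[436.06646   ,   0.        , 259.09226881],
       [  0.        , 436.06646   , 188.19495526],
       [  0.        ,   0.        ,   1.        ]]), 'eye': array([0.49073457, 0.03438585, 1.32950735]), 'orientation': array([-2.21319247,  2.1728606 , -0.05861385])}
{'time': 0.1, 'q': array([-1.29293099e+00,  2.64665871e-01,  1.60527182e+00, -1.03399367e-05,
        1.27369178e+00, -3.69594141e-02]), 'joint_vel': array([ 0.00087911, -0.00111762, -0.00327391, -0.00127478,  0.00051986,
        0.00060471]), 'joint_torque': array([-9.09784649e-05, -5.16711223e+01, -3.68589449e+01, -1.38668844e-05,
        6.27628746e-03, -1.16496679e-05]), 'tool_pos': array([ 0.20878558, -0.64119005,  0.230076  ]), 'tcp_rot': array([ 2.05205392,  0.32785825, -2.0525829 ]), 'wrist_force': array([ 0.22113359, -0.19274147, -0.505398  ]), 'torque': array([-0.03895154, -0.0181998 ,  0.0186419 ]), 'width': 0.998991230159522}
```

View pics/side0.png

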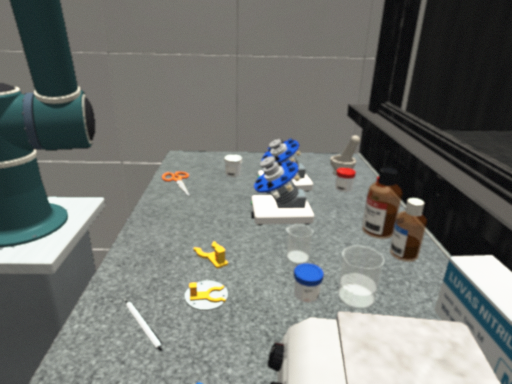

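View pics/top0.png

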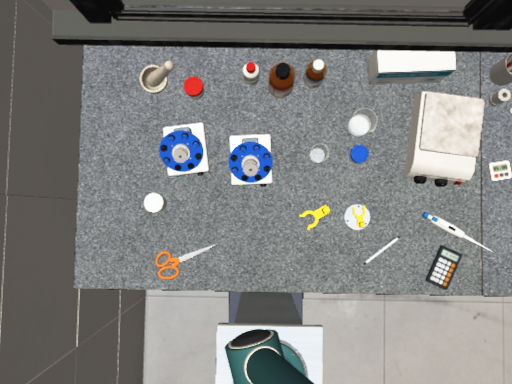

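```bash
python3 - <<'E'
import cv2
a=cv2.imread('pics/top0.png');b=cv2.imread('pics/side0.png')
cv2.imwrite('pics/z1.png',cv2.resize(a[185:245,290:390],None,fx=8,fy=8,interpolation=cv2.INTER_CUBIC))
cv2.imwrite('pics/z2.png',cv2.resize(a[120:200,150:290],None,fx=5.5,fy=5.5,interpolation=cv2.INTER_CUBIC))
cv2.imwrite('pics/z3.png',cv2.resize(b[130:310,170:330],None,fx=4.5,fy=3.3,interpolation=cv2.INTER_CUBIC))
E
```

```text
(no output)
```

View pics/z1.png

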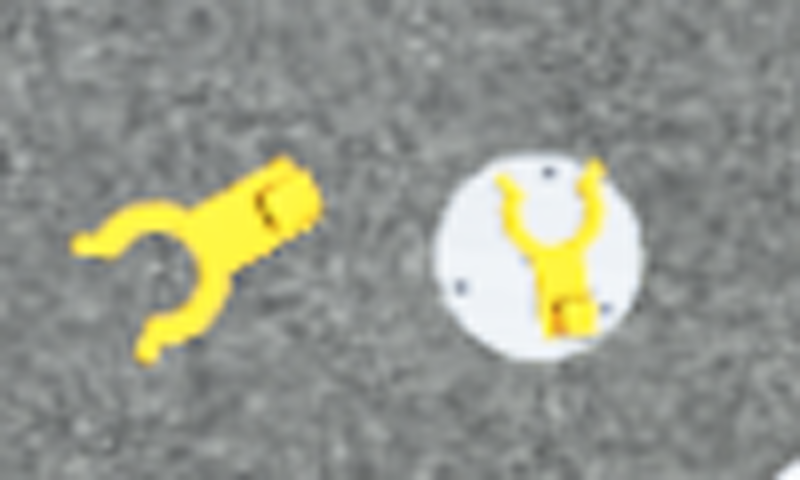

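View pics/z2.png

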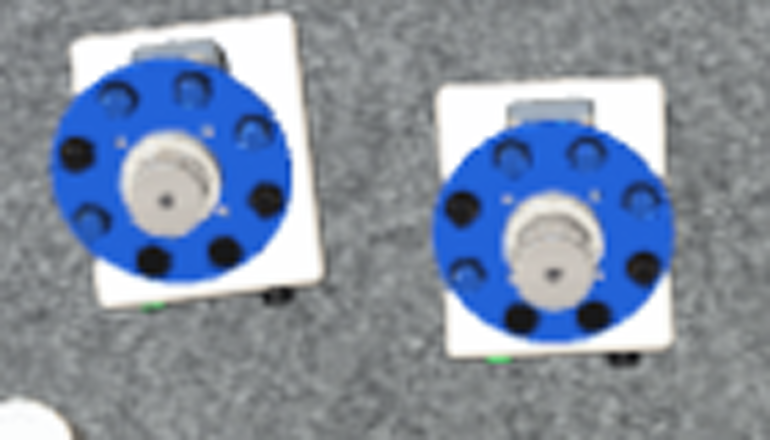

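View pics/z3.png

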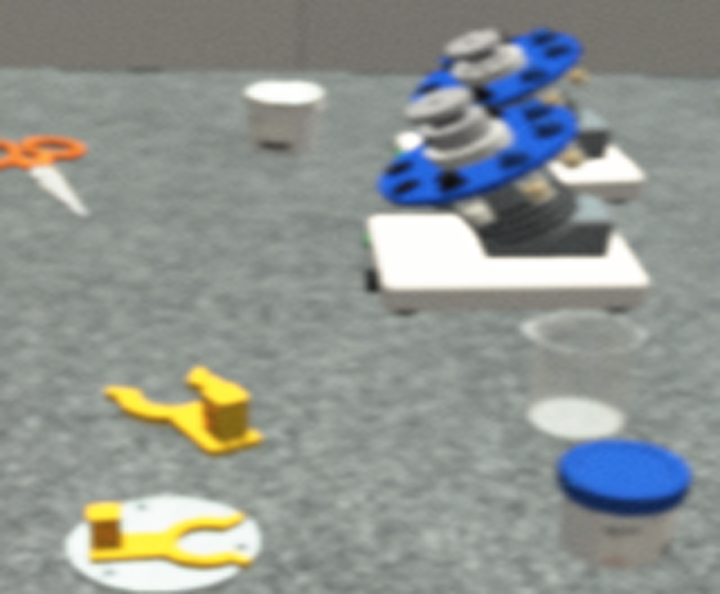

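```bash
python3 - <<'E'
from h import *
Z=np.load('pics/top0.npz');d=Z['d'];im=Z['im'].astype(int)
print('noise table',[pt('top',d,u,v).round(4) for u,v in((300,250),(420,200),(100,200))])
f=lambda u,v:(290+(u+.5)/8-.5,185+(v+.5)/8-.5)
for nm,u,v,z in(('lugtop',580,315,.034),('lipL',500,180,.008),('lipR',597,165,.008),('ringbk',562,252,.011),('neckend',572,335,.011),('discL',434,256,.005),('discR',643,256,.005),('discT',538,152,.005),('discB',538,360,.005)):
    print(nm,onplane('top',*f(u,v),z).round(4))
# yellow near disc
b,g,r=im[...,0],im[...,1],im[...,2]
m=(r>150)&(g>110)&(b<90); m[:,:342]=0;m[:,375:]=0
vs,us=np.nonzero(m);P=np.array([world('top',u,v,d[v,u]) for u,v in zip(us,vs)])
print(len(P),np.sort(P[:,2]).round(3)[::8])
L=P[P[:,2]>.025];print('lug pts',len(L),L.mean(0),L.min(0),L.max(0))
# blue wheel
m=(b>140)&(r<70);m[:,:222]=0;m[:,280:]=0;m[195:]=0;m[:130]=0
vs,us=np.nonzero(m);P=np.array([world('top',u,v,d[v,u]) for u,v in zip(us,vs)])
c=P.mean(0);U,S,V=np.linalg.svd(P-c);n=V[2]*np.sign(V[2][2]);print('wheel',len(P),c,n,S,np.degrees(np.arccos(n[2])))
res=(P-c)@n;P=P[abs(res)<.004];c=P.mean(0);V=np.linalg.svd(P-c)[2];n=V[2]*np.sign(V[2][2]);print(len(P),c,n,np.degrees(np.arccos(n[2])))
# wheel center: ellipse extents in wheel x,y
yw=np.array([-n[1],n[0],0]);yw/=np.linalg.norm(yw);xw=np.cross(yw,n);print('x',xw,'y',yw)
q=P-c
for nm,a in(('x',xw),('y',yw)):
    s=np.sort(q@a);print(nm,s[:4],s[-4:],(s[2]+s[-3])/2)
# everything near wheel: heights over face
for v in range(150,180):
    print(v,' '.join('%4d'%(1000*(world('top',u,v,d[v,u])-c)@n) for u in range(236,266)))
E
```

```text
noise table [array([ 0.3781, -0.0908, -0.001 ]), array([ 5.364e-01, -4.542e-01,  5.000e-04]), array([0.5185, 0.5206, 0.0014])]
lugtop [ 0.4612 -0.2702  0.034 ]
lipL [ 0.511  -0.2458  0.008 ]
lipR [ 0.5173 -0.2825  0.008 ]
ringbk [ 0.4842 -0.2687  0.011 ]
neckend [ 0.4531 -0.2727  0.011 ]
discL [ 0.4818 -0.2216  0.005 ]
discR [ 0.4833 -0.3008  0.005 ]
discT [ 0.5219 -0.2608  0.005 ]
discB [ 0.4433 -0.2613  0.005 ]
89 [0.003 0.007 0.009 0.009 0.01  0.011 0.011 0.012 0.014 0.016 0.029 0.036]
lug pts 12 [ 0.46092698 -0.26914336  0.03155803] [ 0.45774554 -0.27381368  0.02545088] [ 0.46397695 -0.26521082  0.03605123]
wheel 803 [0.63621555 0.06299098 0.12168393] [0.99109379 0.13291268 0.00820491] [1.77699286 0.95868674 0.79848523] 89.52988811104079
75 [0.63634214 0.06240426 0.12007537] [-0.98120516 -0.12054754  0.15068087] 81.33361384237689
x [-0.14955642 -0.01837399 -0.98858246] y [ 0.12193979 -0.9925375   0.        ]
x [-0.01691198 -0.01455245 -0.0140918  -0.01134381] [0.00702056 0.00771005 0.00918914 0.0095656 ] -0.003190877434895041
y [-0.06044503 -0.06016677 -0.0598727  -0.057695  ] [0
[... 3986 characters left out ...]
  47   49   48   48   48   48   37   39   37   38   39   39   39   40   39   40   39
176   34   35   34   35   35   36   36   36   37   37   37   38   38   49   50   50   50   38   39   40   40   40   40   42   41   40   41   42   42   42
177   36   37   37   38   38   38   38   39   40   39   39   40   41   41   40   41   39   42   42   42   43   42   44   43   43   45   45   44   44   45
178   26   39   40   40   39   41   41   41   41   41   42   42   43   42   43   43   43   44   45   44   45   45   45   46   46   46   45   47   47   34
179   29   28   43   42   42   43   43   44   44   45   45   45   45   44   45   45   45   47   47   46   47   48   47   48   47   49   50   35   37   37
```

```bash
cat > wheel.py <<'E'
from h import *
from scipy.optimize import least_squares
def fitw(n,tag,box):
    Z=np.load(f'pics/{tag}.npz');d=Z['d'];im=Z['im'].astype(int)
    b,g,r=[im[...,i] for i in range(3)]
    m=np.zeros(d.shape,bool);u0,u1,v0,v1=box;m[v0:v1,u0:u1]=1
    mb=m&(b>130)&(r<80)&(d>0)
    vs,us=np.nonzero(mb);P=np.array([world(n,u,v,d[v,u]) for u,v in zip(us,vs)])
    a=least_squares(lambda a:(P[:,2]-a[0]-a[1]*(P[:,0]-.64)-a[2]*(P[:,1]-.06)),[.12,.5,0],loss='soft_l1',f_scale=.002).x
    nn=np.array([-a[1],-a[2],1]);nn/=np.linalg.norm(nn)
    h=(P-[.64,.06,a[0]])@nn;P=P[abs(h)<.004]
    print(n,'wheel face n',nn.round(4),'tilt',np.degrees(np.arccos(nn[2])).round(2),'yaw',np.degrees(np.arctan2(-nn[1],-nn[0])).round(2),len(P),np.std(h[abs(h)<.004]))
    y=np.array([nn[1],-nn[0],0]);y/=np.linalg.norm(y);x=np.cross(y,nn)
    if x[2]<0:x=-x;y=-y
    o=np.array([.64,.06,a[0]]);q=P-o;X=q@x;Y=q@y
    # rim: farthest point per angle
    cx,cy=np.median(X),np.median(Y)
    for _ in range(5):
        ang=np.arctan2(Y-cy,X-cx);R_=np.hypot(X-cx,Y-cy);k=((ang+np.pi)/(2*np.pi)*36).astype(int)
        s=[np.nonzero(k==i)[0] for i in range(36)];s=[i[np.argmax(R_[i])] for i in s if len(i)]
        f=least_squares(lambda p:np.hypot(X[s]-p[0],Y[s]-p[1])-p[2],[cx,cy,.06],loss='soft_l1',f_scale=.001).x;cx,cy=f[:2]
    c=o+cx*x+cy*y;print(' rim centre on face',c.round(4),'r',f[2].round(4),'hub origin',(c+.012*nn).round(4))
    # everything above the face near axis
    vs,us=np.nonzero(m&(d>0));A=np.array([world(n,u,v,d[v,u]) for u,v in zip(us,vs)])-c
    hx,hy,hz=A@x,A@y,A@nn;k=(np.hypot(hx,hy)<.03)&(hz>.004)&(hz<.08)
    print(' hist',np.histogram(hz[k]*1000,bins=np.arange(4,80,2)))
    t=k&(hz>.028);return c,x,y,nn,hx[k],hy[k],hz[k]
if __name__=='__main__':
  for a in(('top','top0',(225,275,130,195)),('side','side0',(245,305,135,200))):
    c,x,y,nn,hx,hy,hz=fitw(*a)
    for lo in range(20,60,3):
        t=(hz*1000>=lo)&(hz*1000<lo+3)
        if t.sum()>5:print(lo,t.sum(),'x',np.percentile(hx[t]*1000,[3,50,97]).round(1),'y',np.percentile(hy[t]*1000,[3,50,97]).round(1))
E
python3 wheel.py
```

```text
top wheel face n [-0.4988 -0.0279  0.8663] tilt 29.97 yaw 3.2 658 0.0018443443207076967
 rim centre on face [0.6298 0.0628 0.1142] r 0.0596 hub origin [0.6238 0.0624 0.1246]Traceback (most recent call last):
  File "wheel.py", line 30, in <module>
    c,x,y,nn,hx,hy,hz=fitw(*a)
                      ~~~~^^^^
  File "wheel.py", line 24, in fitw
    vs,us=np.nonzero(m&(d>0));A=np.array([world(n,u,v,d[v,u]) for u,v in zip(us,vs)])-c
                                          ~~~~~^^^^^^^^^^^^^^
  File "h.py", line 13, in world
    c=get_calibration(n);K=np.array(c['K'])
ValueError: time passes only in moves, steps and waits
```

```bash
python3 - <<'E'
s=open('h.py').read()
s=s.replace("from workcell import *\n","from workcell import *\nimport workcell,functools,time\nget_calibration=functools.lru_cache(None)(workcell.get_calibration)\n")
open('h.py','w').write(s)
E
python3 wheel.py; python3 -c "
from h import *;print(read_state()['time'])"
```

```text
top wheel face n [-0.4988 -0.0279  0.8663] tilt 29.97 yaw 3.2 658 0.0018443443207076967
 rim centre on face [0.6298 0.0628 0.1142] r 0.0596 hub origin [0.6238 0.0624 0.1246]
 hist (array([13,  5, 14, 31, 19,  8,  5,  3,  3,  4,  5,  9,  9,  5,  1,  0,  1,
        2,  8, 36, 60, 37, 15,  1,  0,  0,  0,  0,  0,  0,  0,  0,  0,  0,
        0,  0,  0]), array([ 4,  6,  8, 10, 12, 14, 16, 18, 20, 22, 24, 26, 28, 30, 32, 34, 36,
       38, 40, 42, 44, 46, 48, 50, 52, 54, 56, 58, 60, 62, 64, 66, 68, 70,
       72, 74, 76, 78]))
23 9 x [ 6.3 13.9 17.6] y [-13.7   2.5  15.3]
26 14 x [ 4.7 11.7 17. ] y [-17.9  -1.5  15.7]
29 9 x [ 4.4 14.  16.3] y [-18.2  -2.9   5.3]
41 44 x [-21.8   1.6  14.8] y [-15.4   0.1  16.5]
44 80 x [-18.8  -1.   17.2] y [-18.4  -2.   15.8]
47 32 x [-16.7  -3.9  15.2] y [-13.1   0.1  13.8]
side wheel face n [-0.4665  0.0509  0.883 ] tilt 27.99 yaw -6.23 414 0.0021488287534502473
 rim centre on face [0.629  0.063  0.1094] r 0.0609 hub origin [0.6234 0.0636 0.12  ]
 hist (array([15, 14, 13, 21, 25, 19, 12, 14, 12, 10, 12, 11, 19, 26, 11,  5,  2,
        3, 16, 10, 18, 38, 25,  0,  0,  0,  0,  0,  0,  0,  0,  0,  0,  0,
        0,  0,  0]), array([ 4,  6,  8, 10, 12, 14, 16, 18, 20, 22, 24, 26, 28, 30, 32, 34, 36,
       38, 40, 42, 44, 46, 48, 50, 52, 54, 56, 58, 60, 62, 64, 66, 68, 70,
       72, 74, 76, 78]))
20 18 x [-18.9   3.5  16.6] y [-20.9 -18.2  -2.7]
23 16 x [-15.9   1.8  15.5] y [-21.2 -18.3  -8. ]
26 19 x [-17.9   2.5  16.7] y [-21.8 -17.3  -6.9]
29 37 x [-19.4   1.   16.3] y [-20.8 -12.4   5.1]
32 14 x [-11.1   3.1  12.8] y [-13.6  -9.8   4.8]
38 11 x [-12.3   0.4  12.7] y [-22.8 -20.6 -14.4]
41 18 x [-19.9   2.9  16.6] y [-23.1 -17.6  -3.1]
44 30 x [-19.7  -2.5  13.6] y [-23.5 -17.4  -5.1]
47 51 x [-17.4  -1.9  15.2] y [-15.2  -1.8  13.7]
0.1
```

```bash
python3 - <<'E'
from h import *
Z=np.load('pics/top0.npz');d=Z['d']
print('head dot',pt('top',d,250.1,169,2),onplane('top',250.1,169,.153))
Zs=np.load('pics/side0.npz')
f=lambda u,v:(150+(u+.5)/5.5-.5,120+(v+.5)/5.5-.5)
for nm,u,v in(('TL',437,87),('TR',663,78),('BL',450,357),('BR',672,345)): print(nm,onplane('top',*f(u,v),.03).round(4))
s=read_state();Rm=cv2.Rodrigues(s['tcp_rot'])[0];print(Rm.round(3),'tool y yaw',np.degrees(np.arctan2(Rm[1,1],Rm[0,1])))
for P in([.6074,.0615,.1532],[.6298,.0628,.1142]):print('side proj',proj('side',P))
for nm,u,v in(('dotside',0,0),):
    pass
for nm,(u,v) in dict(beaker=(318,155),white=(359,125),blue=(360,154)).items(): print(nm,pt('top',d,u,v,2).round(3))
E
```

```text
head dot [0.60661517 0.06169805 0.15380116] [0.60669413 0.06171666 0.153     ]
TL [0.719  0.1298 0.03  ]
TR [0.7262 0.0065 0.03  ]
BL [0.5713 0.1195 0.03  ]
BR [ 0.5801 -0.0009  0.03  ]
[[-0.001  0.31  -0.951]
 [ 0.002 -0.951 -0.31 ]
 [-1.    -0.002 -0.   ]] tool y yaw -71.96169280880197
side proj [267.38138603 159.6895246 ]
side proj [275.59524912 174.19470953]
beaker [ 0.668 -0.142  0.003]
white [ 0.757 -0.26   0.031]
blue [ 0.667 -0.258  0.054]
```

```bash
python3 -m creep '[[100,[21,30.9,0],-0.0875],[100,[21,30.9,0],-0.0875],[100,[21,30.9,0],0],[100,[21,30.9,0],0],[100,[21,30.9,0],0],[100,[21,30.9,0],0],[100,[21,30.9,0],0],[100,[21,30.9,0],0]]' 40; python3 -m creep '[[100,[21,30.9,0],0],[100,[21,30.9,0],0],[100,[21,30.9,0],0],[100,[21,30.9,0],0],[100,[0,0,-30],0],[100,[0,0,-30],0],[100,[0,0,-30],0],[100,[0,0,0],0]]'
```

```text
time: 0.77
tool_pos: [0.3774, -0.3927, 0.2308]
tcp_rot: [2.149, 0.151, -2.15]
wrist_force: [0.7, 0.7, -0.2]
width: 0.605
time: 1.43
tool_pos: [0.4566, -0.2675, 0.1344]
tcp_rot: [2.141, 0.16, -2.163]
wrist_force: [-1.0, 0.5, -0.1]
width: 0.606
```

```bash
python3 -m creep '[[100,[0,0,0],0],[100,[0,0,0],0],[100,[0,0,0],0],[100,[0,0,-20],0],[100,[0,0,-20],0],[100,[0,0,-20],0],[100,[0,0,0],0],[100,[0,0,0],0]]'; python3 - <<'E'
from h import *
s=read_state();Rm=cv2.Rodrigues(s['tcp_rot'])[0];print(Rm.round(3),'tool y yaw',np.degrees(np.arctan2(Rm[1,1],Rm[0,1])),s['tool_pos'])
b,_=snap('side','s1');a,_=snap('top','t1')
cv2.imwrite('pics/s1z.png',cv2.resize(b[180:320,150:290],None,fx=4.2,fy=4.2,interpolation=cv2.INTER_CUBIC))
E
```

```text
time: 2.1
tool_pos: [0.4611, -0.2714, 0.0821]
tcp_rot: [2.149, 0.15, -2.149]
wrist_force: [0.1, -0.6, 0.2]
width: 0.608
[[ 0.     0.139 -0.99 ]
 [-0.    -0.99  -0.139]
 [-1.     0.    -0.   ]] tool y yaw -82.02087987513093 [ 0.4610913  -0.27139465  0.08206243]
```

View pics/s1z.png

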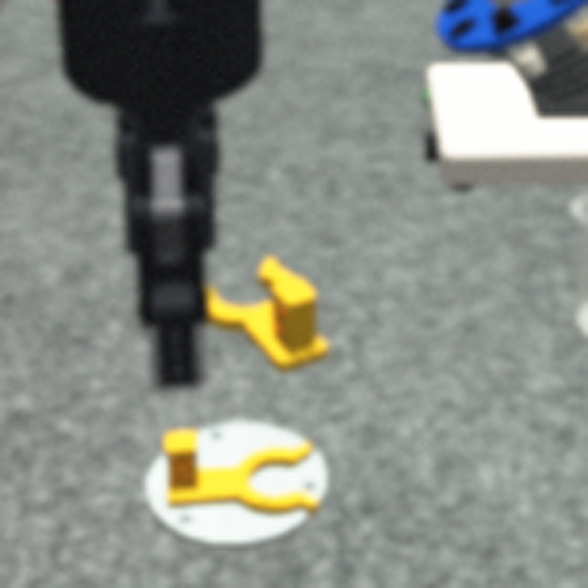

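```bash
python3 -m creep '[[100,[0,1,-20],0],[100,[0,0,-20],0],[100,[0,0,-14],0],[100,[0,0,-8],0],[100,[0,0,0],0],[100,[0,0,0],0],[100,[0,0,0],0],[100,[0,0,0],0]]' 25;  python3 -m creep '[[150,[0,0,0],0],[170,[0,0,0],0],[190,[0,0,0],0],[205,[0,0,0],0],[225,[0,0,0],0],[255,[0,0,0],0],[255,[0,0,0],0],[255,[0,0,0],0]]'; python3 - <<'E'
from h import *
b,_=snap('side','s2');a,_=snap('top','t2')
cv2.imwrite('pics/s2z.png',cv2.resize(b[200:320,150:270],None,fx=5,fy=5,interpolation=cv2.INTER_CUBIC))
E
```

```text
time: 2.87
tool_pos: [0.4622, -0.2708, 0.0209]
tcp_rot: [2.151, 0.149, -2.146]
wrist_force: [0.4, 0.4, -0.8]
width: 0.609
time: 3.53
tool_pos: [0.4611, -0.2701, 0.0195]
tcp_rot: [2.149, 0.15, -2.149]
wrist_force: [-1.2, -0.2, 3.8]
width: 0.136
```

View pics/s2z.png

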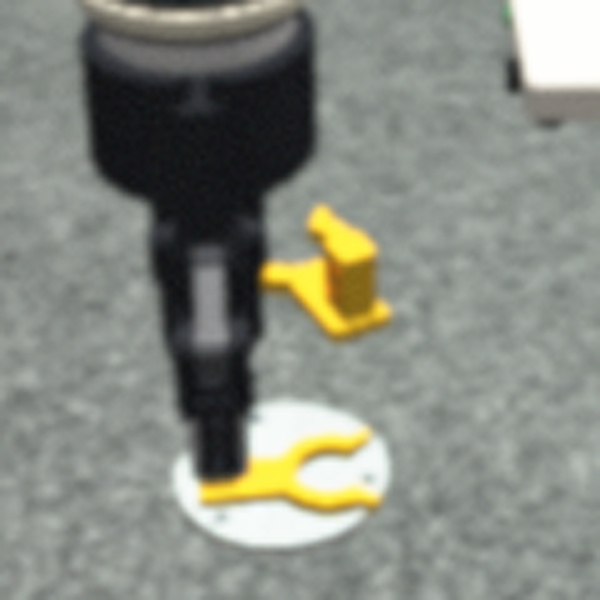

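```bash
python3 -m creep '[[255,[0,0,0],0],[255,[0,0,0],0],[255,[0,0,3],0],[255,[0,0,5],0],[255,[0,0,10],0],[255,[0,0,15],0],[255,[0,0,20],0],[255,[0,0,20],0]]' 70; python3 -m creep '[[255,[0,0,20],0],[255,[0,0,20],0],[255,[0,0,20],0],[255,[0,0,20],0],[255,[0,0,0],0],[255,[0,0,0],0],[255,[0,0,0],0],[255,[0,0,0],0]]' 70; python3 - <<'E'
from h import *
b,_=snap('side','s3');a,_=snap('top','t3');print(read_state()['wrist_force'],read_state()['tool_pos'])
cv2.imwrite('pics/s3z.png',cv2.resize(b[130:310,130:310],None,fx=3.3,fy=3.3,interpolation=cv2.INTER_CUBIC))
E
```

```text
time: 4.3
tool_pos: [0.4605, -0.2697, 0.093]
tcp_rot: [2.148, 0.151, -2.15]
wrist_force: [0.4, -1.2, -1.0]
width: 0.114
time: 4.97
tool_pos: [0.4599, -0.2693, 0.1707]
tcp_rot: [2.147, 0.152, -2.152]
wrist_force: [-0.0, -0.3, -1.0]
width: 0.117
[ 0.34671194  0.2571523  -1.09057784] [ 0.46001735 -0.26940857  0.17063444]
```

View pics/s3z.png

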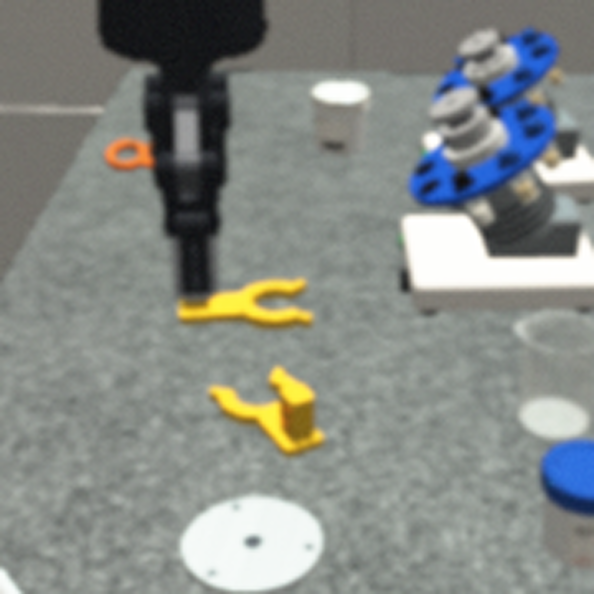

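```bash
python3 -m creep '[[255,[0,0,20],0],[255,[10,20,20],0],[255,[14,33,0],0],[255,[14,33,0],-0.04],[255,[14,33,0],-0.039],[255,[14,33,0],0],[255,[14,33,0],0],[255,[14,33,0],0]]' 70; python3 -m creep '[[255,[14,33,0],0],[255,[14,33,0],0],[255,[14,33,0],0],[255,[0,13.4,0],0],[255,[0,0,0],0],[255,[0,0,0],0],[255,[0,0,0],0],[255,[0,0,0],0]]' 70; python3 - <<'E'
from h import *
s=read_state();Rm=cv2.Rodrigues(s['tcp_rot'])[0];print('tool y yaw',np.degrees(np.arctan2(Rm[1,1],Rm[0,1])),s['tool_pos'])
b,_=snap('side','s4');a,_=snap('top','t4')
cv2.imwrite('pics/s4z.png',cv2.resize(b[60:240,180:360],None,fx=3.3,fy=3.3,interpolation=cv2.INTER_CUBIC))
E
```

```text
time: 5.73
tool_pos: [0.5548, -0.0503, 0.2112]
tcp_rot: [2.189, 0.067, -2.193]
wrist_force: [0.2, -0.6, -0.8]
width: 0.12
time: 6.4
tool_pos: [0.5964, 0.0589, 0.2118]
tcp_rot: [2.19, 0.064, -2.192]
wrist_force: [0.8, -0.2, -0.4]
width: 0.115
tool y yaw -86.59586689546646 [0.5964189  0.05893548 0.21184693]
```

View pics/s4z.png

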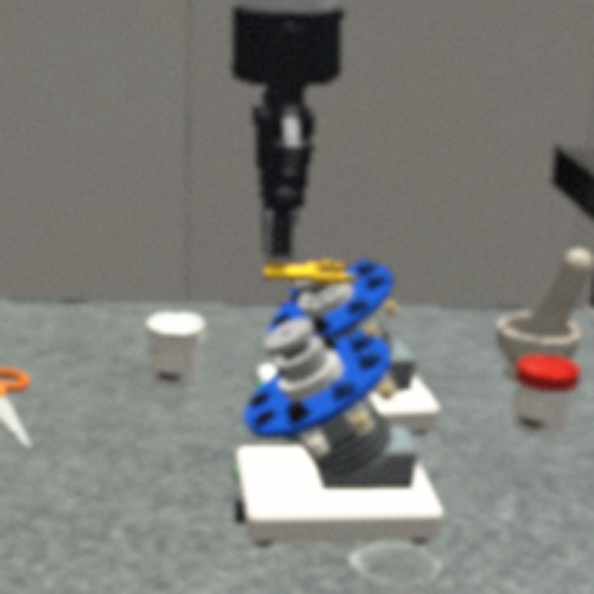

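View pics/t4.png

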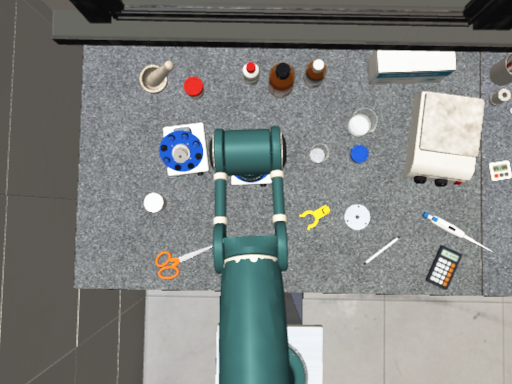

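```bash
python3 -m creep '[[255,[0,0,-10],0],[255,[0,0,-8],0],[255,[0,0,-6],0],[255,[0,0,0],0],[255,[0,0,0],0],[255,[0,0,0],0],[255,[0,0,0],0],[255,[0,0,0],0]]' 25; python3 -m creep '[[255,[0,0,-1.5],0],[255,[0,0,-1.5],0],[255,[0,0,-1.5],0],[255,[0,0,-1],0],[255,[0,0,-1],0],[255,[0,0,0],0],[255,[0,0,0],0],[255,[0,0,0],0]]' 25
```

```text
time: 7.17
tool_pos: [0.5974, 0.0605, 0.1888]
tcp_rot: [2.191, 0.067, -2.19]
wrist_force: [0.1, 0.7, -0.8]
width: 0.116
time: 7.83
tool_pos: [0.597, 0.0604, 0.1818]
tcp_rot: [2.191, 0.067, -2.191]
wrist_force: [-1.0, -0.2, -0.6]
width: 0.116
```

```bash
python3 -m creep '[[255,[0,0,-1],0],[255,[0,0,-1],0],[255,[0,0,-1],0],[255,[0,0,-1],0],[255,[0,0,0],0],[255,[0,0,0],0],[255,[0,0,0],0],[255,[0,0,0],0]]' 25;  python3 - <<'E'
from h import *
s=read_state();print(s['wrist_force'],s['torque'])
b,_=snap('side','s5')
cv2.imwrite('pics/s5z.png',cv2.resize(b[100:200,220:320],None,fx=6,fy=6,interpolation=cv2.INTER_CUBIC))
E
```

```text
time: 8.5
tool_pos: [0.597, 0.0604, 0.1778]
tcp_rot: [2.191, 0.067, -2.19]
wrist_force: [-0.3, 0.3, -1.1]
width: 0.117
[-0.32368385  0.29469054 -1.10798785] [ 0.09064688 -0.01541729 -0.02411552]
```

View pics/s5z.png

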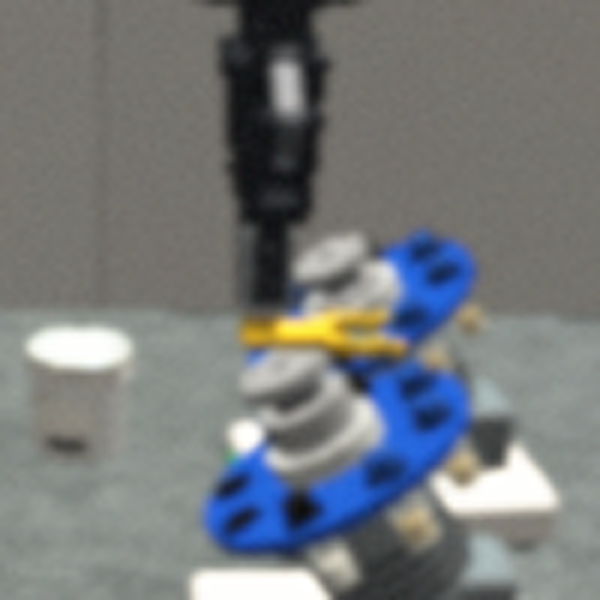

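```bash
for i in 1 ; do python3 -m creep '[[255,[0,0,-1],0],[255,[0,0,0],0],[255,[0,0,-1],0],[255,[0,0,0],0],[255,[0,0,-1],0],[255,[0,0,0],0],[255,[0,0,-1],0],[255,[0,0,0],0]]' 25;python3 -m creep '[[255,[0,0,-1],0],[255,[0,0,0],0],[255,[0,0,-1],0],[255,[0,0,0],0],[255,[0,0,-1],0],[255,[0,0,0],0],[255,[0,0,0],0],[255,[0,0,0],0]]' 25; done
```

```text
time: 9.22
tool_pos: [0.5976, 0.0604, 0.1756]
tcp_rot: [2.193, 0.067, -2.189]
wrist_force: [-3.1, -0.7, 7.9]
width: 0.117
time: 9.88
tool_pos: [0.5984, 0.0604, 0.175]
tcp_rot: [2.195, 0.067, -2.186]
wrist_force: [-6.2, -1.4, 16.0]
width: 0.119
```

```bash
python3 - <<'E'
from h import *
s=read_state();print(s['wrist_force'],s['torque'])
b,_=snap('side','s6')
cv2.imwrite('pics/s6z.png',cv2.resize(b[100:200,220:320],None,fx=6,fy=6,interpolation=cv2.INTER_CUBIC))
E
```

```text
[-6.18113696 -1.40878518 16.01611236] [-0.05183464  0.78799161  0.03628487]
```

View pics/s6z.png

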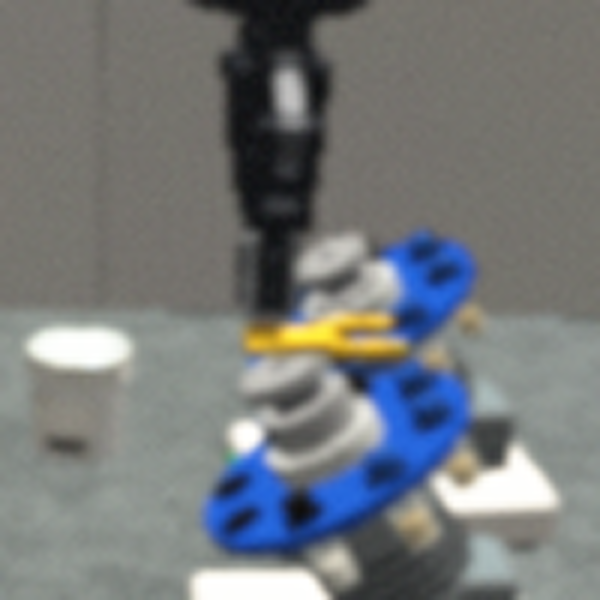

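```bash
python3 -m creep '[[255,[0,0,6],0],[255,[0,0,6],0],[255,[-9,-0.5,0],0],[255,[-9,-0.5,0],0],[255,[-9,-0.5,0],0],[255,[0,0,0],0],[255,[0,0,0],0],[255,[0,0,0],0]]' 20; python3 -m creep '[[255,[0,0,-2],0],[255,[0,0,-2],0],[255,[0,0,-1],0],[255,[0,0,-1],0],[255,[0,0,-1],0],[255,[0,0,0],0],[255,[0,0,0],0],[255,[0,0,0],0]]' 20;python3 -m creep '[[255,[0,0,-1],0],[255,[0,0,-1],0],[255,[0,0,-1],0],[255,[0,0,-1],0],[255,[0,0,0],0],[255,[0,0,0],0],[255,[0,0,0],0],[255,[0,0,0],0]]' 20
```

```text
time: 10.6
tool_pos: [0.5697, 0.0589, 0.1825]
tcp_rot: [2.19, 0.067, -2.191]
wrist_force: [-0.2, 0.2, -0.1]
width: 0.118
time: 11.27
tool_pos: [0.5701, 0.0589, 0.1758]
tcp_rot: [2.191, 0.067, -2.19]
wrist_force: [-0.9, -0.2, -0.3]
width: 0.117
time: 11.93
tool_pos: [0.5705, 0.0591, 0.1729]
tcp_rot: [2.192, 0.067, -2.189]
wrist_force: [-2.7, 0.9, 6.2]
width: 0.114
```

```bash
python3 -m creep '[[255,[0,0,-1],0],[255,[0,0,-1],0],[255,[0,0,-1],0],[255,[0,0,-1],0],[255,[0,0,0],0],[255,[0,0,0],0],[255,[0,0,0],0],[255,[0,0,0],0]]' 20;  python3 - <<'E'
from h import *
s=read_state();print(s['wrist_force'],s['torque'])
b,_=snap('side','s7')
cv2.imwrite('pics/s7z.png',cv2.resize(b[100:200,220:320],None,fx=6,fy=6,interpolation=cv2.INTER_CUBIC))
E
```

```text
time: 12.6
tool_pos: [0.5721, 0.0593, 0.1711]
tcp_rot: [2.197, 0.068, -2.185]
wrist_force: [-3.8, 0.1, 11.0]
width: 0.112
[-3.84025115  0.11810566 11.00347465] [0.27440674 0.00498714 0.07253941]
```

View pics/s7z.png

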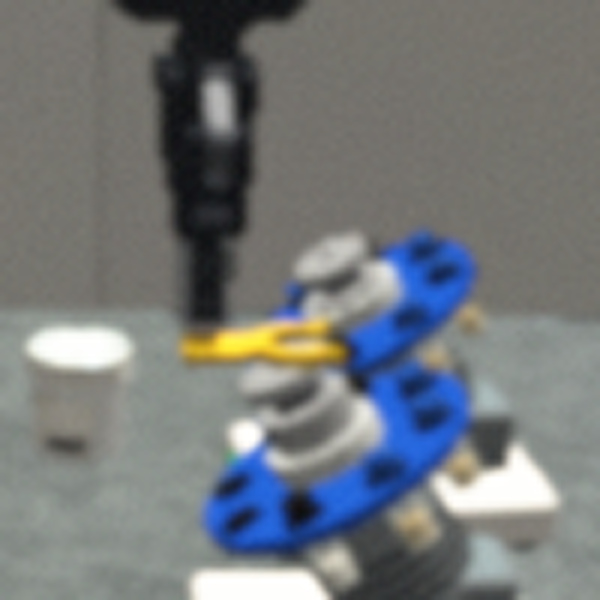

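```bash
python3 -m creep '[[255,[0,0,-1],0],[255,[0,0,-1],0],[255,[0,0,-1],0],[255,[0,0,-1],0],[255,[0,0,0],0],[255,[0,0,0],0],[255,[0,0,0],0],[255,[0,0,0],0]]' 20; python3 -m creep '[[255,[0,0,-1],0],[255,[0,0,-1],0],[255,[0,0,-1],0],[255,[0,0,-1],0],[255,[0,0,0],0],[255,[0,0,0],0],[255,[0,0,0],0],[255,[0,0,0],0]]' 20;  python3 - <<'E'
from h import *
s=read_state();print(s['wrist_force'],s['torque'])
b,_=snap('side','s8')
cv2.imwrite('pics/s8z.png',cv2.resize(b[100:200,220:320],None,fx=6,fy=6,interpolation=cv2.INTER_CUBIC))
E
```

```text
time: 13.32
tool_pos: [0.573, 0.0593, 0.1678]
tcp_rot: [2.199, 0.067, -2.182]
wrist_force: [-2.0, -0.1, 12.6]
width: 0.117
time: 13.98
tool_pos: [0.5711, 0.0593, 0.163]
tcp_rot: [2.194, 0.067, -2.187]
wrist_force: [-5.9, 0.7, 12.8]
width: 0.116
[-5.93249115  0.70014734 12.76502804] [0.24141303 0.42529471 0.15699799]
```

View pics/s8z.png

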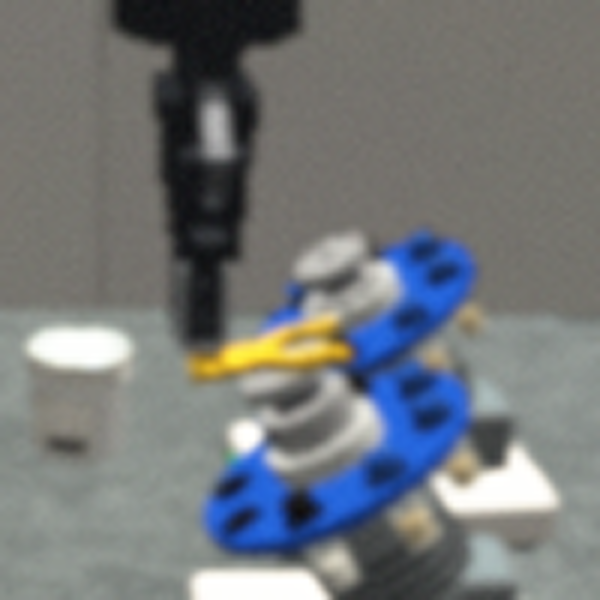

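```bash
python3 -m creep '[[255,[0,0,-1],0],[255,[0,0,-1],0],[255,[0,0,-1],0],[255,[0,0,-1],0],[255,[0,0,-1],0],[255,[0,0,0],0],[255,[0,0,0],0],[255,[0,0,0],0]]' 20; python3 -m creep '[[255,[0,0,-1],0],[255,[0,0,-1],0],[255,[0,0,-1],0],[255,[0,0,0],0],[255,[0,0,0],0],[255,[0,0,0],0],[255,[0,0,0],0],[255,[0,0,0],0]]' 20;  python3 - <<'E'
from h import *
s=read_state();print(s['wrist_force'],s['torque'])
b,_=snap('side','s9')
cv2.imwrite('pics/s9z.png',cv2.resize(b[100:200,220:320],None,fx=6,fy=6,interpolation=cv2.INTER_CUBIC))
E
```

```text
time: 14.7
tool_pos: [0.5716, 0.0593, 0.1584]
tcp_rot: [2.196, 0.067, -2.186]
wrist_force: [-5.0, -0.3, 14.8]
width: 0.119
time: 15.37
tool_pos: [0.571, 0.059, 0.1549]
tcp_rot: [2.194, 0.067, -2.187]
wrist_force: [-6.3, -0.7, 13.3]
width: 0.113
[-6.33261862 -0.66305249 13.26807295] [0.11292218 0.42800118 0.01198019]
```

View pics/s9z.png

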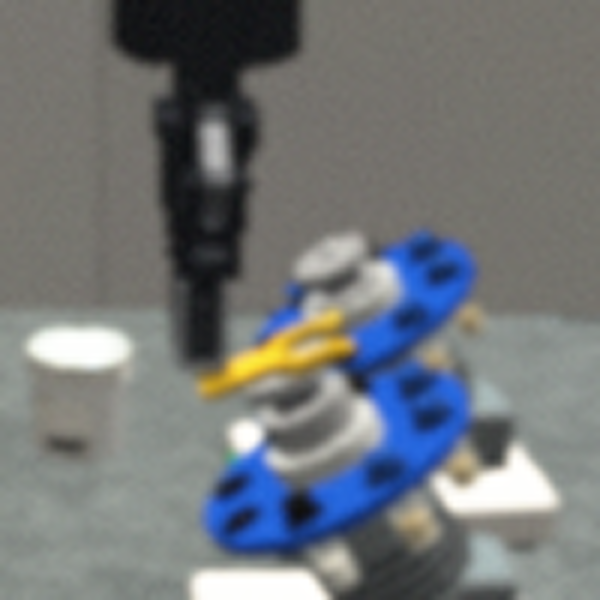

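```bash
python3 -m creep '[[255,[0,0,-1],0],[255,[0,0,-1],0],[255,[0,0,-1],0],[255,[0,0,0],0],[255,[0,0,0],0],[255,[0,0,0],0],[255,[0,0,0],0],[255,[0,0,0],0]]' 20; python3 -m creep '[[255,[0,0,-1],0],[255,[0,0,-1],0],[255,[0,0,0],0],[255,[0,0,0],0],[255,[0,0,0],0],[255,[0,0,0],0],[255,[0,0,0],0],[255,[0,0,0],0]]' 20;  python3 - <<'E'
from h import *
s=read_state();print(s['wrist_force'],s['torque'])
b,_=snap('side','s10')
cv2.imwrite('pics/s10z.png',cv2.resize(b[100:200,220:320],None,fx=6,fy=6,interpolation=cv2.INTER_CUBIC))
E
```

```text
time: 16.08
tool_pos: [0.5706, 0.059, 0.1519]
tcp_rot: [2.193, 0.067, -2.188]
wrist_force: [-7.5, -0.5, 13.6]
width: 0.114
time: 16.75
tool_pos: [0.5702, 0.059, 0.1499]
tcp_rot: [2.192, 0.067, -2.189]
wrist_force: [-9.3, -0.4, 15.9]
width: 0.117
[-9.31085203 -0.3828101  15.85678946] [-0.08319242  0.80712038  0.0311505 ]
```

View pics/s10z.png

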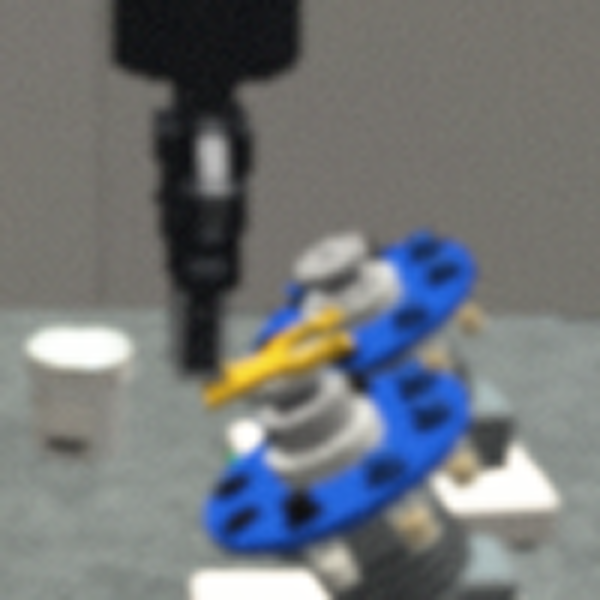

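```bash
python3 -m creep '[[255,[0,0,-1],0],[255,[0,0,-0.5],0],[255,[0,0,0],0],[255,[0,0,0],0],[255,[0,0,0],0],[255,[0,0,0],0],[255,[0,0,0],0],[255,[0,0,0],0]]' 20;  python3 - <<'E'
from h import *
s=read_state();print(s['wrist_force'],s['torque'])
b,d=snap('side','s11')
cv2.imwrite('pics/s11z.png',cv2.resize(b[140:175,245:285],None,fx=15,fy=15,interpolation=cv2.INTER_CUBIC))
E
```

```text
time: 17.47
tool_pos: [0.5701, 0.059, 0.1495]
tcp_rot: [2.192, 0.067, -2.189]
wrist_force: [-11.0, -0.4, 21.4]
width: 0.112
[-10.97847538  -0.38201964  21.39053159] [ 0.00371761  1.33434226 -0.01724498]
```

View pics/s11z.png

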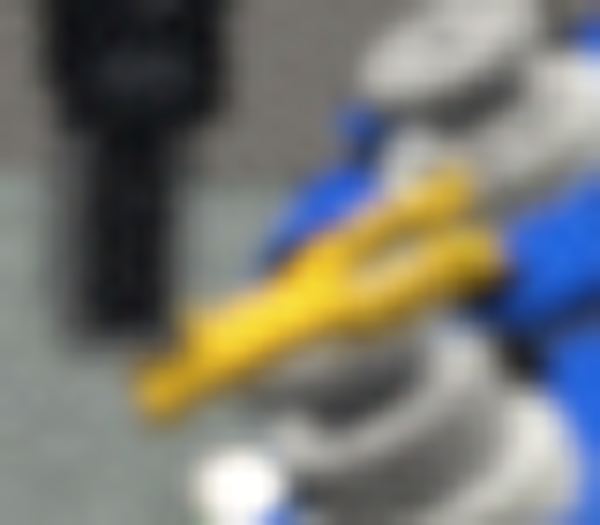

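```bash
python3 -m creep '[[255,[0,0,0],0],[255,[0,0,0],0],[255,[0,0,0],0],[255,[0,0,0],0],[255,[0,0,1],0],[255,[-2,0,4],0],[255,[-2,0,4],0],[255,[0,0,0],0]]' 110; python3 -m creep '[[255,[-9,-0.6,-5],0],[255,[-9,-0.6,-5],0],[255,[-9,-0.6,-5],0],[255,[-9,-0.6,-5],0],[255,[-9,-0.6,-5],0],[255,[0,0,0],0],[255,[0,0,0],0],[255,[0,0,0],0]]' 110; python3 - <<'E'
from h import *
s=read_state();print(s['wrist_force'],s['tool_pos'])
b,d=snap('side','s12')
cv2.imwrite('pics/s12z.png',cv2.resize(b[110:190,220:300],None,fx=7,fy=7,interpolation=cv2.INTER_CUBIC))
E
```

```text
time: 18.18
tool_pos: [0.5661, 0.0589, 0.1549]
tcp_rot: [2.192, 0.067, -2.189]
wrist_force: [0.0, -0.1, -1.4]
width: 0.105
time: 18.85
tool_pos: [0.5214, 0.0559, 0.1295]
tcp_rot: [2.192, 0.067, -2.189]
wrist_force: [0.6, 0.1, -0.8]
width: 0.105
[ 0.61932755  0.1431773  -0.82003766] [0.52135313 0.05590865 0.12954394]
```

View pics/s12z.png

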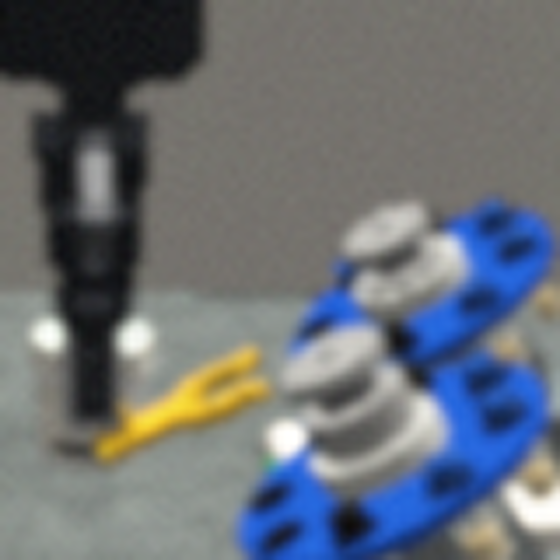

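```bash
python3 -m creep '[[255,[0,0,-7],0],[255,[2,0.2,-7],0],[255,[4,0.2,-6.4],0],[255,[3.7,0.3,0],0],[255,[0,0,0],0],[255,[0,0,0],0],[255,[0,0,0],0],[255,[0,0,0],0]]' 110; python3 - <<'E'
from h import *
s=read_state();print(s['wrist_force'],s['tool_pos'])
b,d=snap('side','s13');snap('top','t13')
cv2.imwrite('pics/s13z.png',cv2.resize(b[140:190,235:295],None,fx=11,fy=11,interpolation=cv2.INTER_CUBIC))
E
```

```text
time: 19.57
tool_pos: [0.5309, 0.0566, 0.1091]
tcp_rot: [2.191, 0.067, -2.19]
wrist_force: [0.1, -0.5, -0.8]
width: 0.106
[ 0.12135471 -0.48912546 -0.82389297] [0.53088008 0.05657974 0.10908962]
```

View pics/s13z.png

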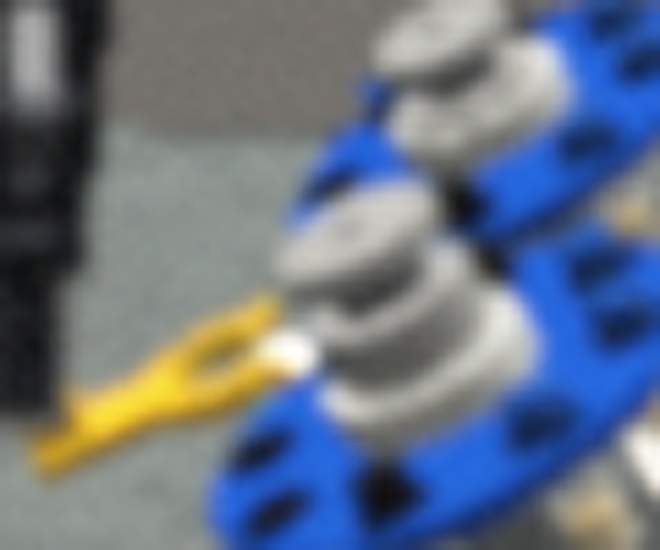

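View pics/t13.png

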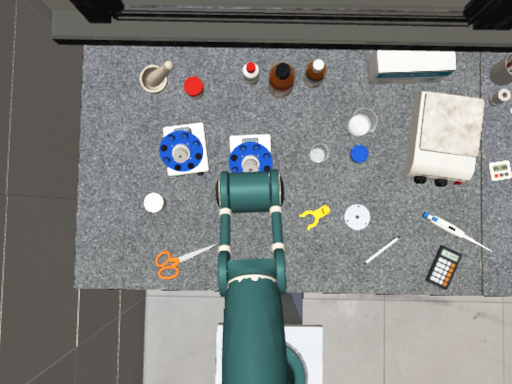

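```bash
python3 - <<'E'
from h import *
b=cv2.imread('pics/s13.png');S=11
z=cv2.resize(b[140:190,235:295],None,fx=S,fy=S,interpolation=cv2.INTER_CUBIC)
th=np.radians(3.4);n=np.array([-.5*np.cos(th),-.5*np.sin(th),.866]);x=np.array([.866*np.cos(th),.866*np.sin(th),.5]);y=np.cross(n,x)
H=np.array([.607,.0616,.1535])
def dr(P,c,cl=True):
    q=np.array([(proj('side',p)-[235,140]+.5)*S-.5 for p in P]).round().astype(np.int32);cv2.polylines(z,[q],cl,c,1)
t=np.linspace(0,2*np.pi,60)
circ=lambda c,r:[c+r*np.cos(a)*x+r*np.sin(a)*y for a in t]
dr(circ(H,.02),(0,0,255));dr(circ(H-.008*n,.02),(0,0,255));dr(circ(H-.017*n,.02),(0,255,0));dr(circ(H-.0125*n,.012),(255,255,0))
T=np.array(read_state()['tool_pos'])
O=T+[0,0,.0075]-.022*n+.04*x
print('clip origin rel H in wheel:',[(O-H)@a*1000 for a in(x,y,n)])
for zz in(0,.006):
    dr([O+zz*n+a*x+bb*y for a,bb in((-.048,-.01),(-.02,-.01),(0,-.0195),(.018,-.021),(.0075,-.00975),(-.0124,0),(.0075,.00975),(.018,.021),(0,.0195),(-.02,.01),(-.048,.01))],(255,0,255))
cv2.imwrite('pics/ov.png',z)
E
```

```text
clip origin rel H in wheel: [np.float64(-44.52520328461613), np.float64(-0.51318023852599), np.float64(-15.731061401985622)]
```

View pics/ov.png

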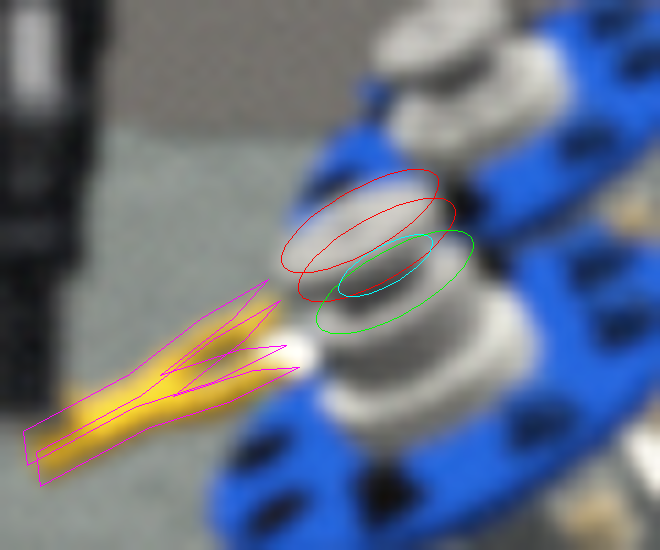

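```bash
python3 -m creep '[[255,[4.3,0.3,2.5],0],[255,[4.3,0.3,2.5],0],[255,[4.3,0.3,2.5],0],[255,[3.5,0.2,2],0],[255,[0,0,0],0],[255,[0,0,0],0],[255,[0,0,0],0],[255,[0,0,0],0]]' 110; python3 - <<'E'
from h import *
s=read_state();print(s['wrist_force'],s['tool_pos'],s['torque'])
b,d=snap('side','s14')
cv2.imwrite('pics/s14z.png',cv2.resize(b[140:190,235:295],None,fx=11,fy=11,interpolation=cv2.INTER_CUBIC))
E
```

```text
time: 20.33
tool_pos: [0.5437, 0.0581, 0.1164]
tcp_rot: [2.182, 0.068, -2.2]
wrist_force: [-5.2, 2.1, -3.6]
width: 0.102
[-5.22041963  2.14166374 -3.60828787] [0.54372862 0.0581273  0.11643957] [0.2667529  1.09839732 0.16961906]
```

View pics/s14z.png

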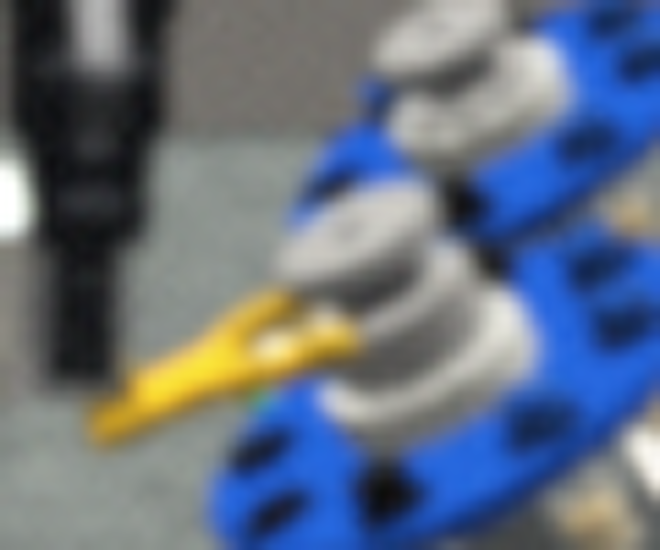

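```bash
python3 -m creep '[[255,[-4.3,-0.3,-2.5],0],[255,[-2.6,-0.2,-1.5],0],[255,[0,0,0],0],[255,[0,0,0],0],[255,[0,0,0],0],[255,[0,0,0],0],[255,[0,0,0],0],[255,[0,0,0],0]]' 110; cat > ov.py <<'E'
from h import *
import sys
def ov(src,out,T,pitch=30,clipn=0,off=(0,0)):
    b=cv2.imread(src);S=14;u0,v0=238,145
    z=cv2.resize(b[v0:v0+42,u0:u0+54],None,fx=S,fy=S,interpolation=cv2.INTER_CUBIC)
    th=np.radians(3.4);p=np.radians(30)
    f=lambda p:(np.array([-np.sin(p)*np.cos(th),-np.sin(p)*np.sin(th),np.cos(p)]),np.array([np.cos(p)*np.cos(th),np.cos(p)*np.sin(th),np.sin(p)]))
    n,x=f(p);y=np.cross(n,x);H=np.array([.607,.0616,.1535])
    def dr(P,c):
        q=np.array([(proj('side',p)+off-[u0,v0]+.5)*S-.5 for p in P]).round().astype(np.int32);cv2.polylines(z,[q],True,c,1)
    t=np.linspace(0,2*np.pi,60);circ=lambda c,r:[c+r*np.cos(a)*x+r*np.sin(a)*y for a in t]
    dr(circ(H,.02),(0,0,255));dr(circ(H-.008*n,.02),(0,0,255));dr(circ(H-.017*n,.02),(0,255,0))
    n2,x2=f(np.radians(pitch))
    O=np.array(T)+[0,0,.0075]-.022*n2+.04*x2+clipn*n2
    print('origin rel',[round((O-H)@a*1000,2) for a in(x,y,n)])
    for zz in(0,.006):
        dr([O+zz*n2+a*x2+bb*y for a,bb in((-.048,-.01),(-.02,-.01),(0,-.0195),(.018,-.021),(.0075,-.00975),(-.0124,0),(.0075,.00975),(.018,.021),(0,.0195),(-.02,.01),(-.048,.01))],(255,0,255))
    cv2.imwrite(out,z)
E
python3 - <<'E'
from ov import *
s=read_state();print(s['wrist_force'],s['tool_pos'],s['torque'])
snap('side','s15');ov('pics/s15.png','pics/o15.png',s['tool_pos'],off=(-.4,.8))
E
```

```text
time: 21.05
tool_pos: [0.5406, 0.0572, 0.1147]
tcp_rot: [2.191, 0.067, -2.19]
wrist_force: [-0.4, 0.6, -0.3]
width: 0.102
[-0.38330182  0.61910122 -0.34276528] [0.54060277 0.05718374 0.11467582] [0.07917621 0.09627898 0.04153446]
origin rel [np.float64(-33.29), np.float64(-0.47), np.float64(-15.86)]
```

View pics/o15.png

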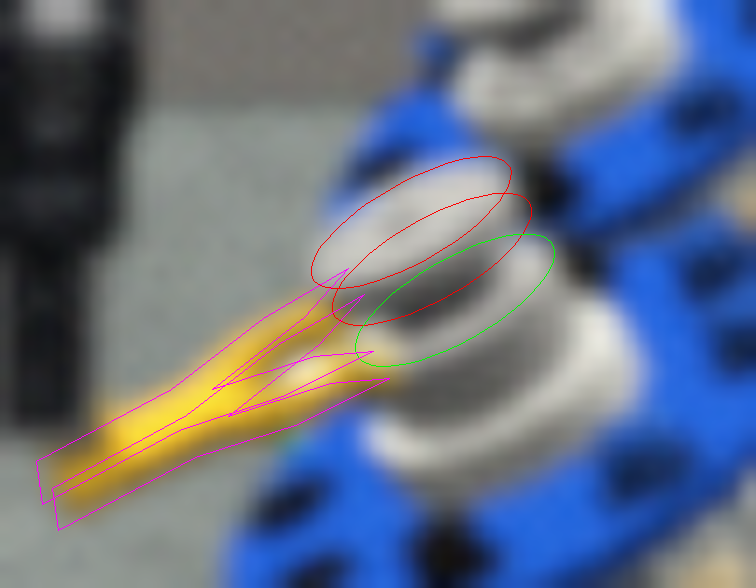

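```bash
python3 -m creep '[[255,[-1.2,0,2.1],0],[255,[0,0,0],0],[255,[3.5,0.2,2],0],[255,[3.5,0.2,2],0],[255,[0,0,0],0],[255,[0,0,0],0],[255,[0,0,0],0],[255,[0,0,0],0]]' 110; 
python3 - <<'E'
from ov import *
s=read_state();print(s['wrist_force'],s['tool_pos'],s['torque'])
snap('side','s16');ov('pics/s16.png','pics/o16.png',s['tool_pos'],off=(-.4,.8))
E
```

```text
time: 21.77
tool_pos: [0.5459, 0.0576, 0.1203]
tcp_rot: [2.19, 0.067, -2.191]
wrist_force: [0.3, 0.2, -0.4]
width: 0.103
[ 0.3111474   0.21190554 -0.36302899] [0.54585193 0.05755154 0.12032834] [0.02124693 0.00814767 0.00484863]
origin rel [np.float64(-25.91), np.float64(-0.41), np.float64(-13.59)]
```

View pics/o16.png

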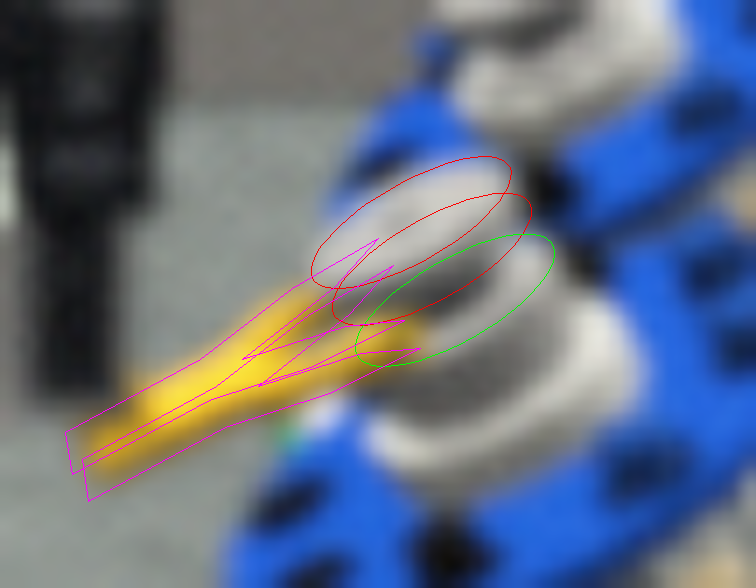

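```bash
python3 -m creep '[[255,[2.6,0.15,1.5],0],[255,[0,0,0],0],[255,[2.6,0.15,1.5],0],[255,[0,0,0],0],[255,[0,0,0],0],[255,[0,0,0],0],[255,[0,0,0],0],[255,[0,0,0],0]]' 110; 
python3 - <<'E'
from ov import *
s=read_state();print(s['wrist_force'],s['tool_pos'],s['torque'])
snap('side','s17');ov('pics/s17.png','pics/o17.png',s['tool_pos'],off=(-.4,.8))
E
```

```text
time: 22.48
tool_pos: [0.5508, 0.0582, 0.1233]
tcp_rot: [2.19, 0.067, -2.191]
wrist_force: [-2.1, 2.5, -1.1]
width: 0.101
[-2.13400836  2.48399568 -1.06621602] [0.55081734 0.05818464 0.12326857] [0.54809406 0.43599792 0.20530231]
origin rel [np.float64(-20.11), np.float64(-0.08), np.float64(-13.54)]
```

View pics/o17.png

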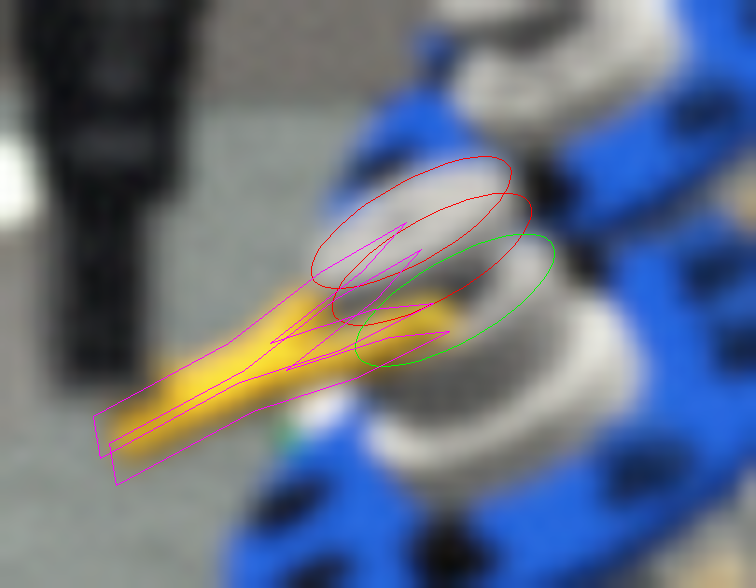

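```bash
python3 -m creep '[[255,[0,1,0],0],[255,[0,0,0],0],[255,[1.7,0.1,1],0],[255,[0,0,0],0],[255,[1.7,0.1,1],0],[255,[0,0,0],0],[255,[0,0,0],0],[255,[0,0,0],0]]' 110; 
python3 - <<'E'
from ov import *
s=read_state();print(s['wrist_force'],s['tool_pos'],s['torque'])
E
```

```text
time: 23.2
tool_pos: [0.5532, 0.0592, 0.1245]
tcp_rot: [2.187, 0.067, -2.194]
wrist_force: [-3.8, 2.2, -3.5]
width: 0.101
[-3.7589581   2.18001293 -3.45482423] [0.55319552 0.05916681 0.12451243] [0.43459068 0.89715527 0.20205933]
```

```bash
python3 -m creep '[[255,[0,1,0],0],[255,[0,0,0],0],[255,[1.7,0.1,1],0],[255,[0,0,0],0],[255,[1.7,0.1,1],0],[255,[0,0,0],0],[255,[0,0,0],0],[255,[0,0,0],0]]' 110; 
python3 - <<'E'
from ov import *
s=read_state();print(s['wrist_force'],s['tool_pos'],s['torque'])
snap('side','s18');ov('pics/s18.png','pics/o18.png',s['tool_pos'],off=(-.4,.8))
E
```

```text
time: 23.87
tool_pos: [0.5552, 0.0599, 0.1258]
tcp_rot: [2.183, 0.066, -2.197]
wrist_force: [-7.4, 1.3, -4.7]
width: 0.103
[-7.40454289  1.27551914 -4.72427928] [0.5552475  0.05986844 0.12580209] [0.22603986 1.42965222 0.0954882 ]
origin rel [np.float64(-14.93), np.float64(1.34), np.float64(-13.61)]
```

View pics/o18.png

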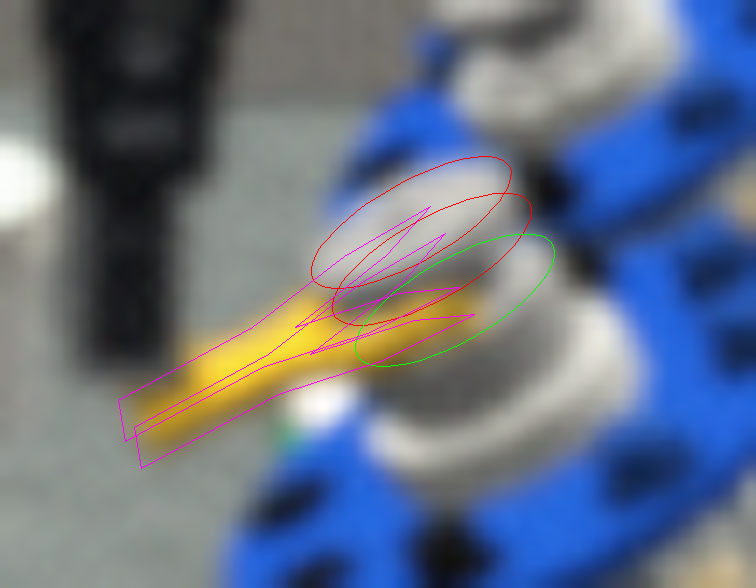

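```bash
python3 -m creep '[[255,[1.7,0.4,1],0],[255,[0,0,0],0],[255,[1.7,0.1,1],0],[255,[0,0,0],0],[255,[1.7,0.1,1],0],[255,[0,0,0],0],[255,[0,0,0],0],[255,[0,0,0],0]]' 110; 
python3 - <<'E'
from ov import *
s=read_state();print(s['wrist_force'],s['tool_pos'],s['torque'])
snap('side','s19');ov('pics/s19.png','pics/o19.png',s['tool_pos'],off=(-.4,.8))
E
```

```text
time: 24.58
tool_pos: [0.564, 0.0607, 0.1312]
tcp_rot: [2.193, 0.066, -2.188]
wrist_force: [0.0, 0.0, -0.5]
width: 0.103
[ 0.0326678   0.0228305  -0.49227944] [0.56404087 0.06071265 0.13117673] [ 0.01467823 -0.01812413  0.02670705]
origin rel [np.float64(-4.6), np.float64(1.66), np.float64(-13.37)]
```

View pics/o19.png

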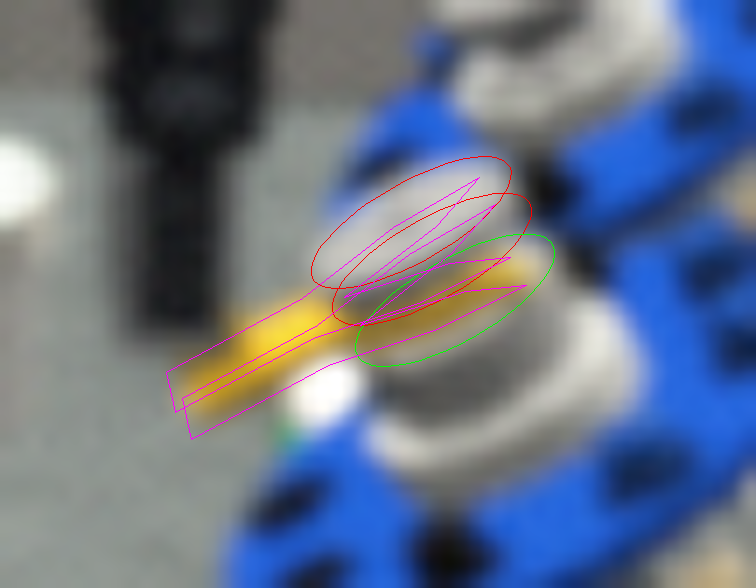

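```bash
python3 -m creep '[[255,[0.9,0.05,0.5],0],[255,[0,0,0],0],[255,[0.9,0.05,0.5],0],[255,[0,0,0],0],[255,[0.9,0.05,0.5],0],[255,[0,0,0],0],[255,[0,0,0],0],[255,[0,0,0],0]]' 110
```

```text
time: 25.3
tool_pos: [0.5652, 0.061, 0.1316]
tcp_rot: [2.189, 0.067, -2.192]
wrist_force: [-2.3, -0.1, -1.0]
width: 0.103
```

```bash
python3 -m creep '[[255,[0.9,0.05,0.5],0],[255,[0,0,0],0],[255,[0.9,0.05,0.5],0],[255,[0,0,0],0],[255,[0,0,0],0],[255,[0,0,0],0],[255,[0,0,0],0],[255,[0,0,0],0]]' 110
```

```text
time: 25.97
tool_pos: [0.5653, 0.061, 0.1317]
tcp_rot: [2.185, 0.066, -2.196]
wrist_force: [-6.6, -0.8, -0.8]
width: 0.104
```

```bash
python3 -m creep '[[255,[0.9,0.05,0.5],0],[255,[0.9,0,0.5],0],[255,[0.9,0.05,0.5],0],[255,[0.9,0,0.5],0],[255,[0,0,0],0],[255,[0,0,0],0],[255,[0,0,0],0],[255,[0,0,0],0]]' 110
python3 - <<'E'
from ov import *
s=read_state();print(s['wrist_force'],s['tool_pos'],s['torque'])
snap('side','s20');ov('pics/s20.png','pics/o20.png',s['tool_pos'],off=(-.4,.8))
E
```

```text
time: 26.63
tool_pos: [0.5655, 0.061, 0.1319]
tcp_rot: [2.176, 0.066, -2.204]
wrist_force: [-11.4, 0.2, -3.1]
width: 0.105
[-11.44151435   0.22556008  -3.09568906] [0.5655354  0.06095354 0.13194134] [-0.12091651  2.08997822  0.00698565]
origin rel [np.float64(-2.91), np.float64(1.81), np.float64(-13.46)]
```

View pics/o20.png

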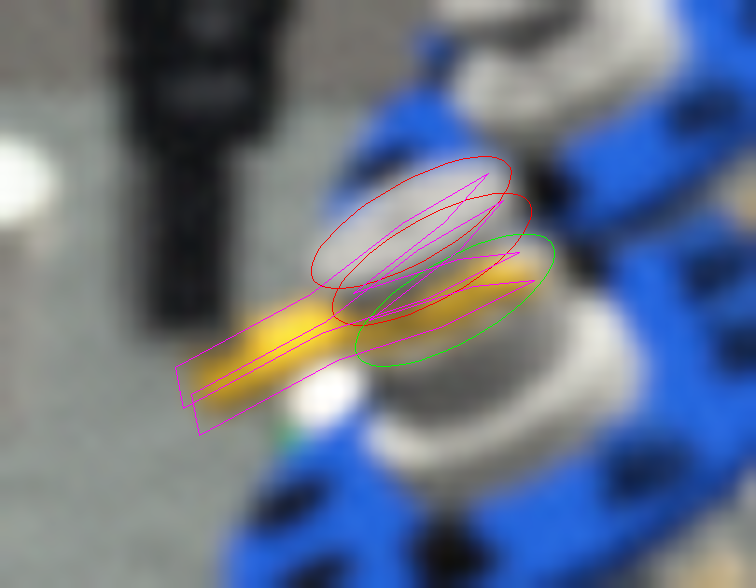

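```bash
python3 -m creep '[[255,[-1.3,0,-0.7],0],[255,[-1.3,-0.1,-0.7],0],[255,[-1.3,0,-0.7],0],[255,[-1,0,-0.6],0],[255,[0,0,0],0],[255,[0,0,0],0],[255,[0,0,0],0],[255,[0,0,0],0]]' 110
```

```text
time: 27.35
tool_pos: [0.5655, 0.061, 0.1317]
tcp_rot: [2.188, 0.066, -2.193]
wrist_force: [-5.5, -2.4, -5.2]
width: 0.104
```

```bash
python3 -m creep '[[255,[-1,-0.5,-1],0],[255,[0,0,0],0],[255,[0,0,0],0],[255,[0,0,0],0],[255,[0,0,0],0],[225,[0,0,0],0],[215,[0,0,0],0],[205,[0,0,0],0]]' 20
python3 -m creep '[[190,[0,0,0],0],[170,[0,0,0],0],[160,[0,0,0],0],[160,[0,0,0],0],[160,[0,0,0],0],[160,[0,0,0],0],[160,[0,0,0],0],[160,[0,0,0],0]]' 20
python3 - <<'E'
from ov import *
s=read_state();print(s['wrist_force'],s['tool_pos'],s['torque'])
snap('side','s21');ov('pics/s21.png','pics/o21.png',s['tool_pos'],off=(-.4,.8))
E
```

```text
time: 28.02
tool_pos: [0.5678, 0.0606, 0.1329]
tcp_rot: [2.197, 0.066, -2.184]
wrist_force: [-0.4, 0.2, 1.0]
width: 0.199
time: 28.68
tool_pos: [0.5653, 0.0606, 0.1312]
tcp_rot: [2.191, 0.067, -2.191]
wrist_force: [-0.2, -0.3, 0.0]
width: 0.368
[-0.24321241 -0.31131484  0.00042647] [0.56527172 0.06063939 0.13121852] [-0.04688692  0.07141847  0.02557298]
origin rel [np.float64(-3.51), np.float64(1.52), np.float64(-13.95)]
```

View pics/o21.png

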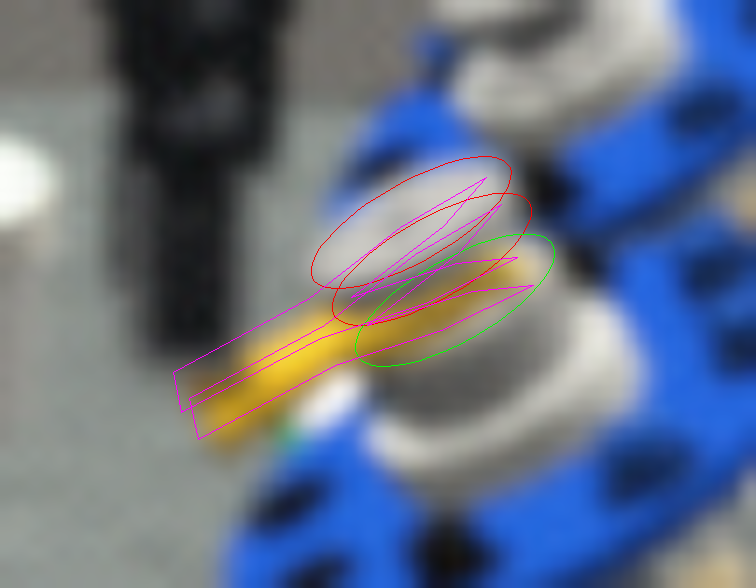

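```bash
python3 -m creep '[[130,[0,0,2],0],[110,[0,0,6],0],[110,[0,0,12],0],[110,[0,0,20],0],[110,[0,0,30],0],[110,[0,0,30],0],[110,[0,0,30],0],[110,[0,0,0],0]]' 20
python3 -m creep '[[110,[-10,-30,0],0],[110,[-10,-35,0],0],[110,[-10,-35,0],0],[110,[-10,-35,0],0],[110,[-10,-35,0],0],[110,[-10,-35,0],0],[110,[0,0,0],0],[110,[0,0,0],0]]' 20
python3 - <<'E'
from ov import *
s=read_state();print(s['wrist_force'],s['tool_pos'])
b,_=snap('side','s22');a,_=snap('top','t22')
z=np.hstack([cv2.resize(b[140:190,240:300],(660,550),interpolation=3)[:,60:460],cv2.resize(a[140:190,225:275],(400,550),interpolation=3)])
cv2.imwrite('pics/o22.png',z)
for n in 'side','top':
    A,B=cv2.imread(f'pics/{n}0.png'),cv2.imread('pics/%s22.png'%n[0])
E
```

```text
time: 29.4
tool_pos: [0.5695, 0.0609, 0.2708]
tcp_rot: [2.206, 0.067, -2.175]
wrist_force: [0.4, 0.5, 1.2]
width: 0.567
time: 30.07
tool_pos: [0.5049, -0.1461, 0.2622]
tcp_rot: [2.194, 0.062, -2.191]
wrist_force: [-0.5, -0.3, -0.7]
width: 0.571
[-0.48316526 -0.26413602 -0.67378269] [ 0.50492054 -0.14613022  0.26222808]
```

View pics/o22.png

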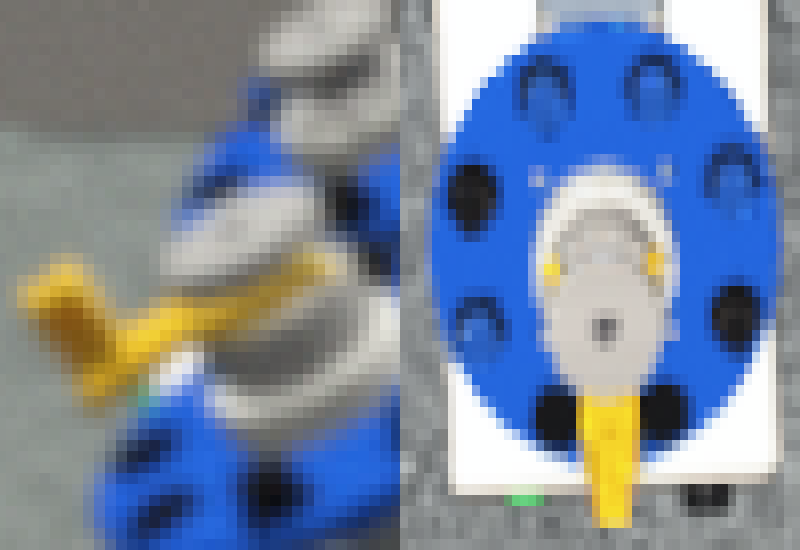

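View pics/t22.png

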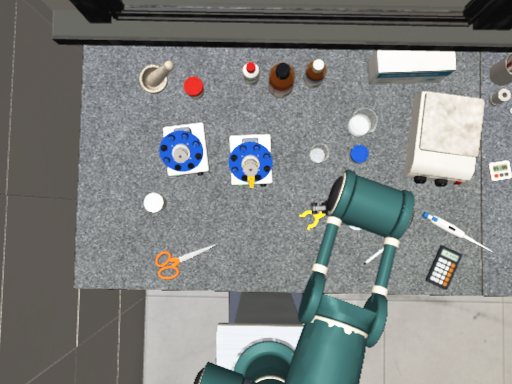

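```bash
python3 - <<'E'
from ov import *
d=np.load('pics/t22.npz')['d'];im=np.load('pics/t22.npz')['im'].astype(int)
n=np.array([-.4991,-.0297,.866]);x=np.array([.8645,.0514,.5]);y=np.cross(n,x);H=np.array([.607,.0616,.1535])
m=(im[...,2]>150)&(im[...,1]>110)&(im[...,0]<110);m[:,:235]=0;m[:,265:]=0;m[:140]=0;m[195:]=0
vs,us=np.nonzero(m)
Q=np.array([world('top',u,v,d[v,u])-H for u,v in zip(us,vs)])
for u,v,q in zip(us,vs,Q): print(u,v,((q@x)*1000).round(1),((q@y)*1000).round(1),((q@n)*1000).round(1))
E
```

```text
256 162 9.4 -16.6 -23.4
256 163 11.1 -16.5 -12.7
257 163 12.2 -19.2 -9.7
243 164 10.8 18.9 -10.0
244 164 10.7 16.2 -10.0
256 164 10.9 -16.4 -6.3
247 176 -42.8 10.8 -46.4
248 176 -26.8 7.1 -12.2
249 176 -21.1 4.1 0.2
252 176 -21.4 -4.1 0.2
253 176 -27.1 -6.7 -11.5
254 176 -25.6 -9.5 -8.0
247 177 -44.1 10.9 -42.5
248 177 -31.9 7.4 -16.6
249 177 -29.6 4.5 -11.5
250 177 -30.1 1.7 -12.2
251 177 -29.6 -1.1 -10.9
252 177 -32.3 -3.7 -16.3
253 177 -30.1 -6.6 -11.4
254 177 -30.3 -9.3 -11.6
247 178 -47.8 11.0 -43.7
248 178 -31.2 7.3 -8.6
249 178 -33.1 4.6 -12.4
250 178 -33.3 1.9 -12.5
251 178 -31.1 -1.0 -7.6
252 178 -34.7 -3.6 -14.9
253 178 -34.6 -6.4 -14.4
254 178 -33.4 -9.2 -11.7
247 179 -52.4 11.3 -46.7
248 179 -36.9 7.6 -14.2
249 179 -37.5 4.8 -15.1
250 179 -36.8 2.0 -13.5
251 179 -35.2 -0.8 -9.8
252 179 -36.0 -3.5 -11.3
253 179 -35.9 -6.3 -10.9
254 179 -36.8 -9.1 -12.3
248 180 -39.3 7.7 -12.7
249 180 -39.0 4.9 -11.8
250 180 -35.6 2.0 -4.6
251 180 -37.3 -0.7 -7.9
252 180 -35.4 -3.5 -3.6
253 180 -37.5 -6.2 -7.7
254 180 -38.5 -9.0 -9.6
248 181 -42.6 7.9 -13.3
249 181 -39.9 4.9 -7.3
250 181 -38.6 2.1 -4.4
251 181 -37.5 -0.7 -1.9
252 181 -37.6 -3.4 -1.8
253 181 -37.9 -6.2 -2.3
254 181 -44.5 -8.8 -15.5
248 182 -45.4 8.0 -12.6
249 182 -39.4 4.9 -0.0
250 182 -36.6 2.0 5.9
251 182 -36.8 -0.7 5.8
252 182 -37.8 -3.4 4.0
253 182 -40.2 -6.1 -0.7
249 183 -39.0 4.9 7.0
250 183 -38.1 2.1 9.1
251 183 -40.1 -0.5 5.3
252 183 -38.2 -3.3 9.4
253 183 -39.9 -6.0 6.1
249 184 -90.0 7.3 -90.3
250 184 -40.2 2.2 11.1
251 184 -39.9 -0.5 11.9
252 184 -40.7 -3.2 10.6
253 184 -42.1 -5.9 8.0
249 185 -104.3 8.0 -112.4
250 185 -43.7 2.4 10.1
251 185 -44.7 -0.3 8.3
252 185 -46.3 -3.0 5.3
253 185 -45.7 -5.8 6.8
249 186 -109.1 8.2 -115.0
250 186 -48.9 2.6 5.8
251 186 -48.3 -0.2 7.3
252 186 -46.2 -3.0 11.6
253 186 -47.9 -5.7 8.6
250 187 -51.7 2.7 6.2
251 187 -51.0 -0.0 7.9
252 187 -50.7 -2.8 8.8
253 187 -49.7 -5.6 11.1
```

```bash
cat > ov2.py <<'E'
from h import *
def top(src,out,ox,off=(0,0),cam='top',u0=228,v0=145,w=45,hh=45,S=13):
    b=cv2.imread(src);z=cv2.resize(b[v0:v0+hh,u0:u0+w],None,fx=S,fy=S,interpolation=cv2.INTER_CUBIC)
    n=np.array([-.4991,-.0297,.866]);x=np.array([.8645,.0514,.5]);y=np.cross(n,x);H=np.array([.607,.0616,.1535])
    def dr(P,c):
        q=np.array([(proj(cam,p)+off-[u0,v0]+.5)*S-.5 for p in P]).round().astype(np.int32);cv2.polylines(z,[q],True,c,1)
    t=np.linspace(0,2*np.pi,60);circ=lambda c,r:[c+r*np.cos(a)*x+r*np.sin(a)*y for a in t]
    dr(circ(H,.02),(0,0,255));dr(circ(H-.017*n,.02),(0,200,0));dr(circ(H-.033*n,.025),(255,0,0))
    O=H+ox*x-.0165*n
    for zz in(.006,):
        dr([O+zz*n+a*x+bb*y for a,bb in((-.048,-.01),(-.02,-.01),(0,-.0195),(.018,-.021),(.0075,-.00975),(-.0124,0),(.0075,.00975),(.018,.021),(0,.0195),(-.02,.01),(-.048,.01))],(255,0,255))
    for zz in(.006,.029): dr([O+zz*n+a*x+bb*y for a,bb in((-.047,-.006),(-.033,-.006),(-.033,.006),(-.047,.006))],(0,0,0))
    return z
E
python3 - <<'E'
from ov2 import *
cv2.imwrite('pics/o23.png',top('pics/t22.png',0,0))
cv2.imwrite('pics/o24.png',top('pics/s22.png',0,0,off=(-.4,.8),cam='side',u0=238,v0=143,w=50,hh=42))
E
```

View pics/o23.png

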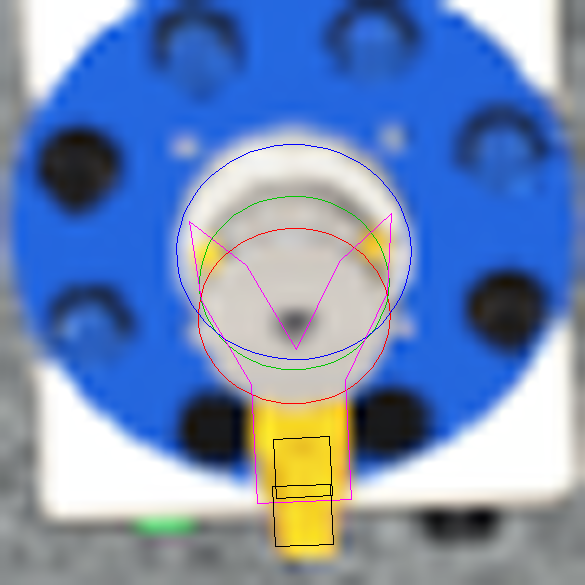

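View pics/o24.png

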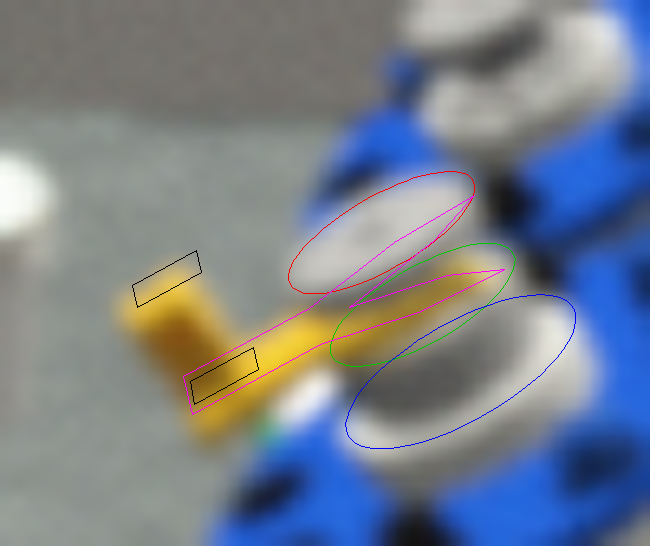

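```bash
python3 - <<'E'
from h import *
print(read_state()['time'],read_state()['wrist_force']);print(finish_job())
E
```

```text
30.1667 [0.65175155 0.05480262 0.12921186]
the job is handed in; nothing more can be done
None
```

The clip is in the spindle's groove, released, and the job was handed in at about 30 s of the 46 s; no verdict was reported.

**What I did**
- I gripped the clip by its lug and lifted it straight off the disc.
- I pressed it with a light grip on the sloping head until it lay flat there, which set the 30 degree tilt.
- I re-gripped it firmly and went in from the front. The first try met the collar rim at about 6 N, so I backed off and raised it about 2.5 mm along the axis. I also shifted it about 2 mm sideways on the way in.

**What the last checks showed**
- **Snap:** resistance rose to about 9 N, then fell to zero as the clip jumped roughly 10 mm. After that it stopped hard and did not move under about 12 N.
- **Seat:** after release, both lips show on either side of the head in the top picture, and the neck sits in the groove.
- **Bystanders:** the disc, beaker and jars stood where they started in the pictures. The arm hid the disc in the last top picture, so its last clear view is the one just before insertion.
- **Robot:** it was clear of everything, with wrist force near zero.

**What disagreed**
- In the overlays, the lug sits about 2.5 mm farther out and lower than in an ideal seat. I read this as the clip drooping about 4 degrees within the groove's 3 mm of play, which is inside the 0.2 rad limit.
- The jaw angles could not be measured directly.

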